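# Move a drained slide rack to the drying hook and fold the drip hook away

## Task

The green slide rack on the blue-knobbed hook has finished dripping into the metal tray. Fold the orange-knobbed hook down and press it gently but firmly onto its stop, whose set screw is adjusted differently every time and can only be felt; then move the rack over and lower it gently into the saddle of that hook. Last, fold the emptied blue-knobbed hook up flat against the board so the tray can be lifted out later, and leave the timer, the petri dish and the wash bottle where they are.

Things in the scene. Friction and masses are not known exactly. Their poses are not given: they have to be found in the camera images.
- board: white plastic drip board in a steel stand, upright, 346 mm wide, 231 mm high, fixed. Origin on the work surface below the middle of its front face; its -x axis points out of the front face (towards the robot), its y axis runs along the board, z up. It carries two fold-down hooks 160 mm apart (one left, one right, in either order), hinges 180 mm above the work surface
- wet_hinge (a point): middle of the hinge axis of the blue-knobbed hook, 16 mm in front of the board; the axis is parallel to the board's y axis
- dry_hinge (a point): middle of the hinge axis of the orange-knobbed hook, 16 mm in front of the board; the axis is parallel to the board's y axis
- wet_knob (a point): centre of the blue knob, a short barrel 20 mm in diameter and 18 mm wide with flat sides (its axis parallel to the hinge), at the end of its hook arm, 92 mm from the hinge axis
- dry_knob (a point): centre of the orange knob, a short barrel 20 mm in diameter and 18 mm wide with flat sides (its axis parallel to the hinge), at the end of its hook arm, 92 mm from the hinge axis; when folded it stands above the board's top edge, so it can be pinched from above, fingers closing along the board
- wet_hook (a joint): angle of the blue-knobbed hook (rad): 0 = folded up flat, arm upright along the board; it grows as the arm swings down towards the robot, 1.57 = arm level. It starts at 1.45, on its stop, carrying the rack. It stops hard at 0. The hinge is stiff: moving the knob takes about 4 N and the arm stays where it is left
- dry_hook (a joint): angle of the orange-knobbed hook (rad), same meaning; starts nearly folded (0 to 0.12). Stiff hinge: moving the knob takes about 4 N and the arm stays where it is left. It is fully unfolded when the arm lands on its stop, anywhere between 1.15 and 1.57 depending on the set screw. Short of the stop it does not carry the rack safely
- dry_stop: steel lug under the orange-knobbed hook, origin on the hinge axis. Its set screw, 26 mm out from the hinge, has a rubber tip on which the round arm (10 mm thick) lands; the screw's height is not part of this pose. Pressed with 6 to 17 N at the knob (the hinge's 4 N included) the arm is home; the rubber yields about 1 mm at the knob per 3.5 N
- wet_saddle (a point): resting place of the rack's peak on the blue-knobbed hook: 60 mm from the hinge axis along the arm, on its upper side, in the middle of a 15 mm wide saddle between two collars of 16 mm diameter on the 10 mm arm; the point lies 10.6 mm above the arm's axis, where the centre of the peaked wire comes to lie
- dry_saddle (a point): the same point on the orange-knobbed hook
- rack_grip (a point): centre of the black grip bar on top of the rack: 12 mm thick (rack's x), 60 mm long (rack's y), 16 mm high. Rack: green frame with 12 upright glass slides, 30 x 86 mm, 78 mm high, 194 mm high overall with its wire bail, about 0.24 kg. It hangs with its x axis along the board's x axis. The bail is an upright wire frame in the rack's middle plane, inner width 67 mm
- rack_peak (a point): centre of the peak of the bail's cross-wire (5 mm wire bent to an upside-down V, 24 mm wide, 12 mm high), 42 mm below rack_grip. The hook arm passes through the opening below this wire: it reaches 64 mm down from the peak to the top of the frame (52 mm beside the V). To hang the rack, the opening is passed over the knob from the front, then the wire lowered onto the saddle
- timer: white bench timer, 40 x 68 x 62 mm, origin under its middle; leave it
- petri: covered petri dish, 61 mm across, 15 mm high, origin under its middle; leave it
- wash_bottle: white squeeze bottle with a red spout, 64 x 78 x 189 mm, origin under its middle; leave it

How it is judged:
By the outcome, as a careful person would: the job done as asked, in the order asked, and still so for the second after the job is handed in, with the robot touching nothing.
It also fails if it takes over 72 s, if anything falls off the work surface, if the arm or the gripper's body presses on something with over 40 N, if the wrist force passes 120 N, or if a joint passes its speed limit or range.

## Robot

A 6-joint arm with a two-finger parallel gripper is mounted at the origin on a cart in front of the work surface, level with it; the furniture and walls round the work are solid. World frame = base frame: x ahead of the robot, y to its left, z up, the work surface at z = 0. Lengths are in m, angles in rad, forces in N, time in s.
With the tool pointing down it reaches from about 0.225 to 0.725 m from the base axis. Payload 3.1 kg.
Tool frame: the origin (TCP) lies midway between the tips of the shut fingers; the grasp point (between the pads) lies 19 mm behind it; z points along the fingers, y is the line along which they close (so a half turn about z gives the same grasp; the last joint's range is limited). The gripper opens to 85 mm and grips with 20 to 120 N. Pads are 22 mm wide; open, the fingers measure 114 mm over their backs; the gripper's body (76 mm by 85 mm) begins 54 mm behind the grasp point. The pads swing forward as they close: fully open they stand 13 mm farther back than shut.
Start: joints at [-0.128, 0.048, 0.099, 1.622, 0, 1.443], TCP at [0.525, -0, 0.192] pointing down, gripper open.
Joint ranges: [-2.91, 2.91], [-0.99, 1.94], [-1.21, 1.42], [-2.12, 2.29], [-1.49, 1.47], [-3.14, 3.14]. Speed limits (rad/s): [2.79, 2.79, 3.14, 3.14, 3.14, 3.14].

## Interface

Orientations are given as [roll, pitch, yaw] about the fixed x, y, z axes, in that order (R = Rz(yaw) Ry(pitch) Rx(roll)).
In Python, from rig import manip gives the robot as it stands.
- The arm moves only by the tool drive_tool, never from a script. Its argument "steps" is a list of rows, each an object with "dp": the shift along the tool's x, y, z as a fraction of full scale, a list of three; "delta_rot": the turn, a rotation vector about the tool's x, y, z as a fraction of full scale, a list of three. A call has 1 to 8 rows; each row is the pose to reach, as a shift and turn from the pose commanded when the call began, along the tool's axes at that moment; what a row does not reach only later rows make up. Full scale, the value 1, is 0.5 m for a shift and 30 degrees for a turn. A row lasts 1/10 s, in which the tool goes at most 50 mm and 8.59 degrees, less where a joint would pass 70% of its speed; a pose out of reach is approached as far as the arm can. A call with a number of a shift or a turn outside -1 to 1 is refused whole. A call with a gripper value outside its range is refused whole. "jaw" is the opening, from 0 (shut) to 1 (fully open), set as the call begins (left out, the last holds). The fingers move at their own pace and stop on an object; "squeeze" is the grip in N (left out, the last holds). Time passes only in rows, so rows that repeat a pose let the fingers close. It gives the time, the measured TCP pose, the force, the opening and the grip force at its end, in the units of the state.
- manip.read_state(): the state, without advancing time (a new reading comes with each control period).
- manip.read_camera(name): name is "scene" or "side" or "wrist"; returns a dict with "image" (480x640x3 uint8, red, green, blue), "z_map" (480x640 float32, m along the optical axis (not along the pixel's ray), 0 where there is no reading), "camera_matrix" (3x3 intrinsics, pixels), "R" (3x3) and "t" (3): a world point X has camera coordinates R X + t. Camera axes: x right, y down, z forward; pixel columns grow to the right and rows downward; lengths in m; the calibration is good to about 2 mm. The wrist camera is an equidistant fisheye: a pixel r from the principal point sees the ray r / f radians off the axis. A picture is of the moment at which its call begins.
- manip.close_job(): hands the job in; it is judged then, once.
The state is a dict: "time_s": time; "qpos": joint angles; "qd": joint speeds; "joint_efforts": joint torques, N m; "tcp_pos": TCP position; "tcp_rot": TCP orientation; "wrist_force": force on the tool from outside, world axes, zero at the start; "wrist_torque": the same for the moment, N m; "width": finger opening in m; "finger_force": force on a finger pad.
Only numpy, scipy, OpenCV 4.12 (cv2) and the standard library are available. Lean on these libraries where they do the work, as an engineer would, in place of code of your own. Each camera call takes 0.05 s, during which the arm holds its last target. There are 200 camera calls.

## Working session

There is one attempt and no reset: what is moved stays moved. The work goes in short steps, Python scripts to look and compute and a tool call to move; the robot and the scene stay as the last step left them, time stands still between calls to the robot, and variables do not carry over. Pictures are saved under pics/ and viewed, at most 10 in all, crops included, and the job is handed in when it is done.

Besides the shell and the picture viewer there is one more tool, called after "Request:" as a command line: name --argument value ..., lists and objects as JSON in quotes. drive_tool: Moves the arm, as the interface text tells. Shift numbers are shares of 0.5 m and turn numbers shares of 30 degrees, none past 1 either way. Its arguments: {"type":"object","properties":{"steps":{"type":"array"},"jaw":{"type":"number"},"squeeze":{"type":"number"}},"required":["steps"]}

```bash
mkdir -p pics; ls; cat > h.py <<'E'
import numpy as np, cv2, json
from rig import manip
from scipy.spatial.transform import Rotation as Ro
def snap(n,f):
    c=manip.read_camera(n); cv2.imwrite('pics/'+f+'.png',c['image'][:,:,::-1]); np.savez('pics/'+f+'.npz',**c); return c
def load(f): return dict(np.load('pics/'+f+'.npz'))
def px(c,u,v,z=None,r=2):
    K=c['camera_matrix']; p=c['z_map'][v-r:v+r+1,u-r:u+r+1]; p=p[p>0]
    z=np.median(p) if z is None else z
    return c['R'].T@(np.array([(u-K[0,2])/K[0,0]*z,(v-K[1,2])/K[1,1]*z,z])-c['t'])
def cloud(c):
    K=c['camera_matrix']; v,u=np.mgrid[:480,:640]; z=c['z_map']
    P=np.stack([(u-K[0,2])/K[0,0]*z,(v-K[1,2])/K[1,1]*z,z],-1)
    return (P-c['t'])@c['R']
E
python3 - <<'E'
from h import *
np.set_printoptions(precision=4,suppress=True)
a=snap('scene','s0'); b=snap('side','d0')
for c in(a,b): print(-c['R'].T@c['t'],c['R'][2],c['camera_matrix'][0,0])
print(manip.read_state())
E
```

```text
pics
[-0.2943  0.7485  0.5752] [ 0.83   -0.3731 -0.4146] 602.4619197621815
[ 1.0388 -0.0114  0.8127] [-0.6078  0.4422 -0.6596] 602.0292366225622
{'time_s': 0.1, 'qpos': array([-0.1278,  0.0487,  0.0977,  1.622 ,  0.    ,  1.443 ]), 'qd': array([-0.0002, -0.0033,  0.0036, -0.002 , -0.002 ,  0.0012]), 'joint_efforts': array([  0.0027, -33.9851,  32.0936,   0.0159,  -0.0002,   0.    ]), 'tcp_pos': array([0.5243, 0.0001, 0.1908]), 'tcp_rot': array([-3.1395, -0.0003,  1.5708]), 'wrist_force': array([-0.1991, -0.4763,  0.1804]), 'wrist_torque': array([-0.0568, -0.0281,  0.0224]), 'finger_force': 0.0, 'width': 0.08551119722593054}
```

View pics/s0.png

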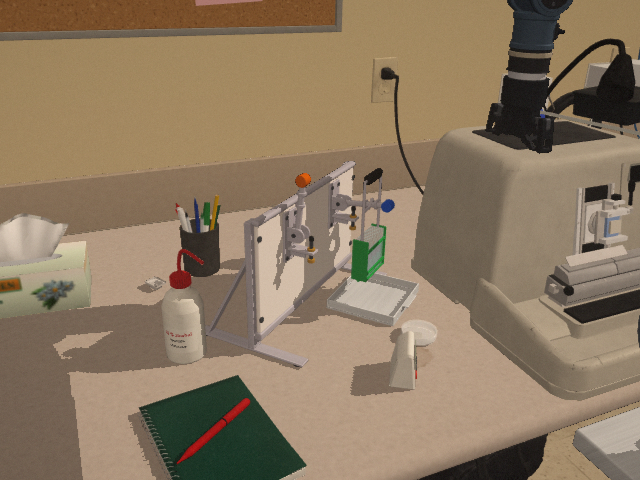

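View pics/d0.png

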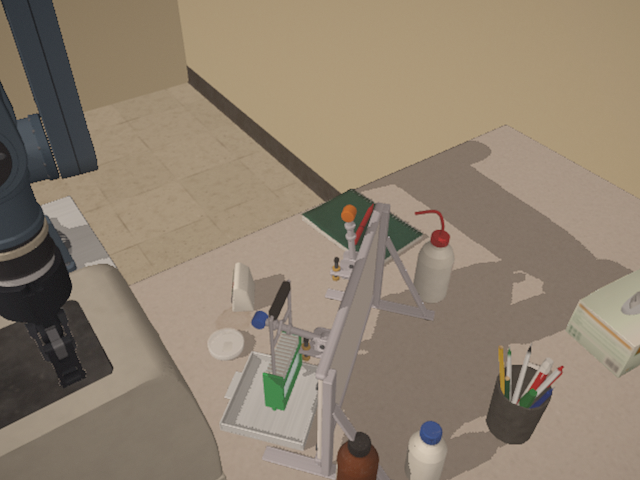

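The scene view shows the orange knob at about (303,180), the blue knob at (388,206) and the black grip at (373,176). In the side view they are at (349,214), (261,320) and (281,300).

```bash
python3 - <<'E'
from h import *
np.set_printoptions(precision=4,suppress=True)
a=load('s0');b=load('d0')
def blob(c,cond,name):
    I=cv2.cvtColor(c['image'],cv2.COLOR_RGB2HSV).astype(int);P=cloud(c)
    H,S,V=I[...,0],I[...,1],I[...,2]
    m=cond(H,S,V)&(P[...,2]>0.02)&(P[...,2]<.35)&(c['z_map']>0)&(P[...,0]>.2)&(P[...,0]<.9)
    n,l,st,ce=cv2.connectedComponentsWithStats(m.astype(np.uint8))
    for i in range(1,n):
        if st[i,4]>40:
            q=P[l==i]; print(name,st[i,4],ce[i],np.median(q,0),np.percentile(q,3,axis=0),np.percentile(q,97,axis=0))
for n,c in(('scene',a),('side',b)):
    print(n)
    blob(c,lambda H,S,V:(H>5)&(H<14)&(S>200)&(V>120),'orange')
    blob(c,lambda H,S,V:(H>105)&(H<125)&(S>170)&(V>80),'blue')
    blob(c,lambda H,S,V:(H>55)&(H<80)&(S>170)&(V>70),'green')
    blob(c,lambda H,S,V:(V<50)&(S<120),'black')
# board plane from scene front
P=cloud(a)
poly=np.zeros((480,640),np.uint8);cv2.fillPoly(poly,[np.array([[262,240],[285,222],[285,300],[262,325]])],1)
q=P[poly>0];q=np.r_[q,P[215:245,320:332].reshape(-1,3)]
m=q.mean(0);w=np.linalg.svd(q-m)[2][2];print('plane',m,w,np.abs((q-m)@w).max())
for uv in((258,275),(300,345)):print(uv,px(a,*uv))
for nm,uv in dict(timer=(403,360),petri=(420,330),tray=(375,300),bottle=(183,330),topR=(352,167),topL=(250,222)).items():print(nm,px(a,*uv))
for nm,uv in dict(timer=(241,287),petri=(226,343),top1=(325,380),top2=(383,210)).items():print('side',nm,px(b,*uv))
E
```

```text
scene
orange 160 [302.8062 179.625 ] [0.5118 0.4189 0.2751] [0.5056 0.4064 0.2658] [0.5189 0.4265 0.282 ]
blue 97 [387.4845 205.6289] [0.5483 0.2449 0.1946] [0.5412 0.2346 0.1861] [0.5549 0.2515 0.2019]
black 80 [552.3125  86.175 ] [ 0.7623 -0.2942  0.3328] [ 0.748  -0.2986  0.3075] [ 0.7737 -0.2892  0.3494]
black 1621 [606.0999 107.7952] [ 0.7331 -0.4427  0.2769] [ 0.6763 -0.4987  0.2493] [ 0.8104 -0.4206  0.3049]
black 1944 [521.7407 127.0612] [0.5004 0.0112 0.3222] [ 0.4532 -0.0098  0.295 ] [0.5903 0.0202 0.3479]
black 252 [633.1111 180.2063] [ 0.4075 -0.1643  0.2458] [ 0.3632 -0.1842  0.2185] [ 0.4134 -0.1134  0.2602]
black 163 [373.4417 175.7975] [0.5702 0.2627 0.2446] [0.556  0.2376 0.2353] [0.5917 0.2827 0.2489]
black 294 [596.0068 193.0136] [ 0.4105 -0.0899  0.2219] [ 0.4071 -0.1141  0.2105] [ 0.4137 -0.0654  0.2325]
black 51 [615.7451 196.7255] [ 0.3623 -0.0801  0.2329] [ 0.3585 -0.0868  0.2288] [ 0.3711 -0.0764  0.2362]
black 171 [188.4912 240.8772] [0.776  0.5498 0.0786] [0.7647 0.5307 0.0609] [0.7933 0.5585 0.0971]
black 131 [591.4885 246.8168] [ 0.3925 -0.085   0.1269] [
[... 210 characters left out ...]
0.0024 0.0902] [0.379  0.0408 0.1098]
black 1230 [605.2683 307.048 ] [ 0.3088 -0.049   0.0589] [ 0.2898 -0.1313  0.0553] [0.3285 0.0196 0.0607]
side
black 1622 [ 59.9513 351.0697] [ 0.5894 -0.0017  0.3262] [ 0.5394 -0.017   0.2962] [0.5973 0.0148 0.3485]
plane [0.5244 0.4473 0.1287] [0.6807 0.6931 0.2371] 0.24265686921356822
(258, 275) [0.4844 0.5018 0.1406]
(300, 345) [0.476  0.4354 0.001 ]
timer [0.3158 0.3388 0.0524]
petri [0.4197 0.2406 0.0167]
tray [0.5543 0.2529 0.0042]
bottle [0.4946 0.6196 0.0642]
topR [0.6873 0.2448 0.2225]
topL [0.488  0.5107 0.2283]
side timer [0.3638 0.3047 0.0566]
side petri [0.4261 0.2369 0.0149]
side top1 [0.7029 0.2391 0.2267]
side top2 [0.4968 0.4981 0.2275]
```

```bash
python3 - <<'E'
from h import *
a=load('s0');b=load('d0')
A=cv2.resize(a['image'][150:350,240:440],(600,600),interpolation=cv2.INTER_CUBIC)[:,:400+200]
B=cv2.resize(b['image'][200:440,220:400],(450,600),interpolation=cv2.INTER_CUBIC)
# side by side 800 wide: scale
M=np.hstack([cv2.resize(A,(450,450)),cv2.resize(B,(338,450))]);cv2.imwrite('pics/crop0.png',M[:,:,::-1])
I=cv2.cvtColor(b['image'],cv2.COLOR_RGB2HSV)
for u,v in((349,214),(261,320),(281,300),(277,392)):print(I[v,u],px(b,u,v))
E
```

```text
[ 12 189 177] [0.52294388 0.40879968 0.27773821]
[112 129 128] [0.55953832 0.23678583 0.19864843]
[18 55 56] [0.58223237 0.25595134 0.2460116 ]
[ 63 121 133] [0.60796162 0.2270724  0.09946188]
```

View pics/crop0.png

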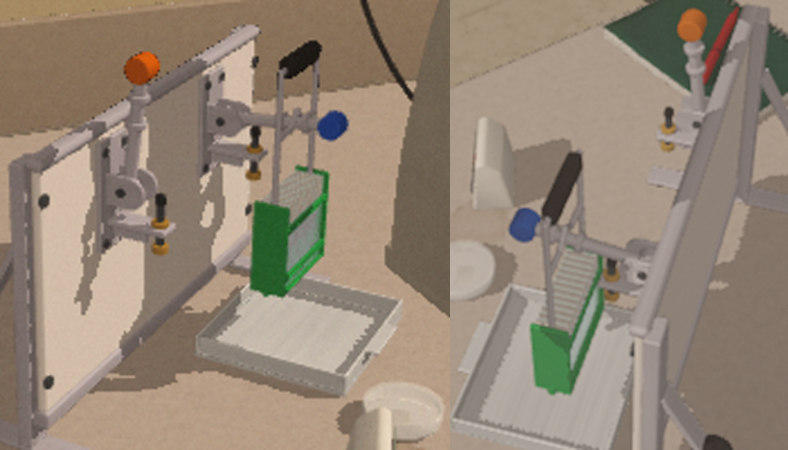

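```bash
python3 - <<'E'
from h import *
np.set_printoptions(precision=4,suppress=True)
a=load('s0');b=load('d0')
P=cloud(a);m=np.zeros((480,640),np.uint8)
cv2.fillPoly(m,[np.array([[256,232],[350,175],[350,255],[256,330]])],1)
q=P[(m>0)&(a['z_map']>0)]
d0=np.array([.797,.604])
best=None
for yaw in np.radians(np.arange(30,45,.25)):
    n=np.array([np.cos(yaw),np.sin(yaw)]);s=q[:,:2]@n
    h,e=np.histogram(s,np.arange(s.min(),s.max(),.002));k=h.argmax()
    if best is None or h[k]>best[0]:best=(h[k],np.degrees(yaw),e[k]+.001)
print(best,len(q))
yaw=np.radians(best[1]);n=np.array([np.cos(yaw),np.sin(yaw)])
i=abs(q[:,:2]@n-best[2])<.004;r=q[i][:,:2];mu=r.mean(0);v=np.linalg.svd(r-mu)[2][1];v*=np.sign(v[0])
print('refit yaw',np.degrees(np.arctan2(v[1],v[0])),'d',mu@v,i.sum())
yv=np.array([-v[1],v[0]])
e=(q[i][:,:2]@yv);print('y extent',e.min(),e.max(),q[i][:,2].min(),q[i][:,2].max())
def blob(c,f,u,v):
    I=cv2.cvtColor(c['image'],cv2.COLOR_RGB2HSV).astype(int);m=f(I).astype(np.uint8)
    n,l,st,ce=cv2.connectedComponentsWithStats(m);i=l[v,u];return ce[i],st[i],l==i
C={'scene':a,'side':b}
fs={'dry_knob':(lambda I:(I[...,0]>4)&(I[...,0]<16)&(I[...,1]>150),(303,180),(349,214)),
'wet_knob':(lambda I:(I[...,0]>105)&(I[...,0]<125)&(I[...,1]>90),(388,206),(261,320)),
'grip':(lambda I:(I[...,2]<75),(373,176),(281,300))}
for k,(f,p1,p2) in fs.items():
    L=[]
    for c,p in((a,p1),(b,p2)):
        ce,st,mm=blob(c,f,*p);K=c['camera_matrix']
        ray=c['R'].T@np.r_[(ce-K[:2,2])/K[[0,1],[0,1]],1];o=-c['R'].T@c['t'];L.append((o,ray/np.linalg.norm(ray)))
        print(k,ce,st,'surf',cloud(c)[mm&(c['z_map']>0)].mean(0))
    A=sum(np.eye(3)-np.outer(r,r) for o,r in L);bb=sum((np.eye(3)-np.outer(r,r))@o for o,r in L)
    x=np.linalg.solve(A,bb);x_=[np.linalg.norm(np.cross(x-o,r)) for o,r in L]
    print('  tri',x,x_,'board frame', x[:2]@v-mu@v, x[:2]@yv)
E
```

```text
(np.int64(4662), np.float64(38.75), np.float64(0.6906306577528574)) 8514
refit yaw 38.703003760821794 d 0.690329197461266 6788
y extent -0.2471475416983503 0.0933864600283407 0.03295323667675177 0.21634121246341806
dry_knob [302.5706 179.7175] [295 173  16  15 177] surf [0.5123 0.4181 0.2745]
dry_knob [348.2956 213.0394] [341 205  16  17 203] surf [0.5113 0.417  0.2683]
  tri [0.5159 0.4151 0.2725] [np.float64(0.0015415777867477834), np.float64(0.0015415777867478244)] board frame -0.028216596676830408 0.0013402844872455466
wet_knob [387.3629 205.4355] [381 199  14  13 124] surf [0.5491 0.2437 0.1944]
wet_knob [259.1538 319.4872] [252 311  16  18 195] surf [0.556  0.2359 0.197 ]
  tri [0.5532 0.2392 0.1923] [np.float64(0.0016762189574840202), np.float64(0.0016762189574841362)] board frame -0.10900768840460062 -0.15925266440934296
grip [373.1602 175.7514] [364 168  19  17 181] surf [0.5719 0.2623 0.2436]
grip [279.5244 299.6332] [269 282  21  38 349] surf [0.5802 0.2551 0.2457]
  tri [0.5773 0.258  0.2412] [np.float64(0.0011812576874835402), np.float64(0.001181257687483638)] board frame -0.07844322014779948 -0.15964261216794434
```

```bash
cat >> h.py <<'E'
V=np.array([.7804,.6253,0]);Y=np.array([-.6253,.7804,0]);D=.6875
def bw(x,y,z): return V*(D+x)+Y*y+np.array([0,0,z])      # board -> world
def wb(p): p=np.asarray(p); return np.array([p@V-D,p@Y,p[2]])
def Rdown(psi): # tool y at world angle psi, tool z down
    y=np.array([np.cos(psi),np.sin(psi),0]);z=np.array([0,0,-1.]);return np.c_[np.cross(y,z),y,z]
def getcmd(): d=np.load('cmd.npz');return d['p'],d['R']
def setcmd(p,R): np.savez('cmd.npz',p=p,R=R)
def plan(wps):
    """wps: list of (world p, psi deg); each printed as a row; last becomes the commanded pose"""
    p,R=getcmd();out=[]
    for q,psi in wps:
        dp=np.round(R.T@(np.asarray(q)-p)/.5,4)
        dr=np.round(Ro.from_matrix(R.T@Rdown(np.radians(psi))).as_rotvec()/np.radians(30),4)
        out.append({"dp":[float(x)+0. for x in dp],"delta_rot":[float(x)+0. for x in dr]})
        assert abs(dp).max()<=1 and abs(dr).max()<=1,(dp,dr)
    print(json.dumps(out)); setcmd(p+R@dp*.5,R@Ro.from_rotvec(dr*np.radians(30)).as_matrix())
def st():
    s=manip.read_state();p,R=getcmd()
    print('t',s['time_s'],'tcp',s['tcp_pos'].round(4),'bf',wb(s['tcp_pos']).round(4),'rot',s['tcp_rot'].round(3),'cmd',p.round(4),'F',s['wrist_force'].round(1),'w',round(s['width'],4),'ff',round(s['finger_force'],1),'q',s['qpos'].round(2))
E
python3 - <<'E'
from h import *
np.set_printoptions(precision=3,suppress=True)
a=load('s0');b=load('d0')
for c in(a,b):
    P=cloud(c)[c['z_map']>0]
    for x in np.arange(.3,.7,.1):
        print([round(float(max([0]+list(P[(abs(P[:,0]-x)<.05)&(abs(P[:,1]-y)<.03)&(P[:,2]<.29)][:,2]))),3) for y in np.arange(-.12,.3,.06)])
setcmd([.525,0,.192],Rdown(0))
t=bw(-.026,.001,.33);print(t)
p0=np.array([.525,0,.192])
plan([([.525,0,.27],0),([.525,.03,.31],8),([.525,.05,.33],16),([.525,.08,.33],24)])
E
```

```text
[0.208, 0.18, 0.109, 0.111, 0.09, 0.004, 0.004]
[0.29, 0.29, 0.29, 0.29, 0.288, 0.014, 0.018]
[0.0, 0.0, 0.0, 0.29, 0.289, 0.022, 0.203]
[0.0, 0.0, 0.0, 0.29, 0.289, 0.021, 0.249]
[0.0, 0.0, 0.0, 0.0, 0.0, 0.006, 0.005]
[0.0, 0.0, 0.0, 0.29, 0.286, 0.017, 0.02]
[0.0, 0.29, 0.0, 0.29, 0.286, 0.022, 0.202]
[0.272, 0.29, 0.29, 0.29, 0.283, 0.021, 0.25]
[0.516 0.414 0.33 ]
[{"dp": [0.0, 0.0, -0.156], "delta_rot": [0.0, 0.0, 0.0]}, {"dp": [0.06, 0.0, -0.236], "delta_rot": [0.0, 0.0, -0.2667]}, {"dp": [0.1, 0.0, -0.276], "delta_rot": [0.0, 0.0, -0.5333]}, {"dp": [0.16, 0.0, -0.276], "delta_rot": [0.0, 0.0, -0.8]}]
```

```bash
python3 - <<'E'
from h import *
np.set_printoptions(precision=3,suppress=True)
a=load('s0')
for uv in((465,135),(450,170),(430,240),(470,280),(500,200),(580,150),(545,135),(522,100),(420,60)):print(uv,px(a,*uv))
b=load('d0')
for uv in((100,290),(190,440),(20,400),(60,340),(120,400),(70,375)):print('d',uv,px(b,*uv))
E
```

```text
(465, 135) [0.594 0.062 0.292]
(450, 170) [0.566 0.107 0.238]
(430, 240) [0.579 0.126 0.096]
(470, 280) [0.445 0.128 0.077]
(500, 200) [0.421 0.111 0.232]
(580, 150) [ 0.444 -0.068  0.292]
(545, 135) [0.456 0.005 0.321]
(522, 100) [0.499 0.027 0.372]
(420, 60) [ 1.101 -0.155  0.348]
d (100, 290) [0.482 0.067 0.291]
d (190, 440) [0.636 0.088 0.15 ]
d (20, 400) [ 0.588 -0.052  0.295]
d (60, 340) [0.586 0.002 0.347]
d (120, 400) [0.636 0.03  0.284]
d (70, 375) [ 0.591 -0.002  0.3  ]
```

Request:
drive_tool --steps '[{"dp": [0,0,-0.08],"delta_rot": [0,0,0]},{"dp": [0,0,-0.16],"delta_rot": [0,0,0]},{"dp": [0,0,-0.24],"delta_rot": [0,0,0]},{"dp": [0,0,-0.32],"delta_rot": [0,0,0]},{"dp": [0,0,-0.32],"delta_rot": [0,0,0]}]'

```text
time_s: 0.6
tcp_pos: [0.5266, -0.0002, 0.3582]
tcp_rot: [3.131, 0.001, 1.571]
wrist_force: [-0.9, 0.5, 0.1]
width: 0.085
finger_force: 0.0
```

```bash
python3 - <<'E'
from h import *
setcmd([.525,0,.352],Rdown(0)); st()
snap('scene','s1')
E
```

```text
t 0.6 tcp [ 5.266e-01 -2.000e-04  3.582e-01] bf [-0.2767 -0.3295  0.3582] rot [3.131e+00 1.000e-03 1.571e+00] cmd [0.525 0.    0.352] F [-0.9  0.5  0.1] w 0.085 ff 0.0 q [-0.13  0.16  0.57  1.97  0.    1.44]
```

View pics/s1.png

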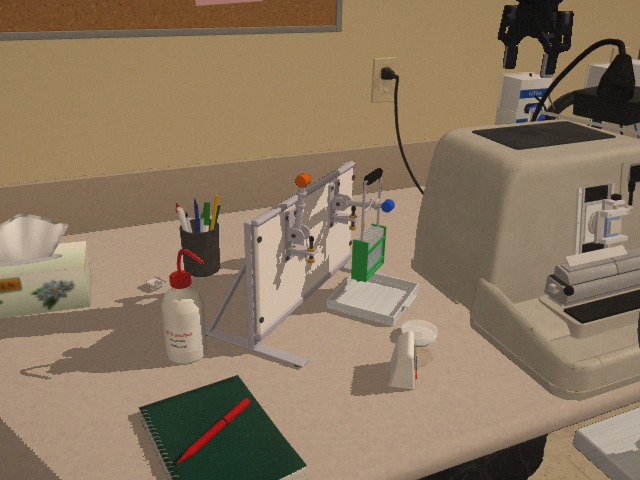

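```bash
python3 - <<'E'
from h import *
np.set_printoptions(precision=3,suppress=True)
c=load('s1')
def proj(p): q=c['R']@p+c['t'];q=c['camera_matrix']@q;return q[:2]/q[2]
print(proj(np.array([.5266,0,.358])),proj(np.array([.525,0,.192])),proj(np.array([.525,0,.292])))
for uv in((540,135),(490,132),(610,140),(510,62),(568,70)):print(uv,px(c,*uv))
E
```

```text
[521.99  104.215] [508.441 193.968] [516.762 141.384]
(540, 135) [ 0.536 -0.063  0.295]
(490, 132) [0.586 0.012 0.295]
(610, 140) [ 0.475 -0.172  0.291]
(510, 62) [0.571 0.002 0.423]
(568, 70) [ 0.732 -0.302  0.371]
```

```bash
python3 - <<'E'
from h import *
a=load('s0');c=load('s1');w=snap('wrist','w1')
A=cv2.resize(a['image'][60:210,460:610],(400,400),interpolation=cv2.INTER_CUBIC)
B=cv2.resize(c['image'][0:150,460:610],(400,400),interpolation=cv2.INTER_CUBIC)
W=cv2.resize(w['image'],(266,200))
M=np.zeros((600,800,3),np.uint8);M[:400,:400]=A;M[:400,400:]=B;M[400:,:266]=W
cv2.imwrite('pics/g1.png',M[:,:,::-1]);st()
d=snap('side','d1')
P=cloud(d);i=(P[...,2]>.3)&(d['z_map']>0)&(abs(P[...,1])<.06)&(P[...,0]>.4)&(P[...,0]<.7);q=P[i]
print(np.percentile(q[:,2],[0,1,5]),q[q[:,2].argmin()])
P=cloud(c);i=(P[...,2]>.305)&(c['z_map']>0)&(abs(P[...,1])<.06)&(P[...,0]>.4)&(P[...,0]<.7);q=P[i]
print(np.percentile(q[:,2],[0,1,5]),q[q[:,2].argmin()])
E
```

```text
t 0.7 tcp [ 5.257e-01 -1.000e-04  3.529e-01] bf [-0.2773 -0.3288  0.3529] rot [3.139 0.    1.571] cmd [0.525 0.    0.352] F [-0.3  0.1 -0.9] w 0.0855 ff 0.0 q [-0.13  0.16  0.56  1.96  0.    1.44]
[0.40524372 0.4083558  0.41928087] [0.57189919 0.00588773 0.40524372]
[0.41150761 0.41457911 0.42400847] [ 0.48092848 -0.00850007  0.41150761]
```

View pics/g1.png

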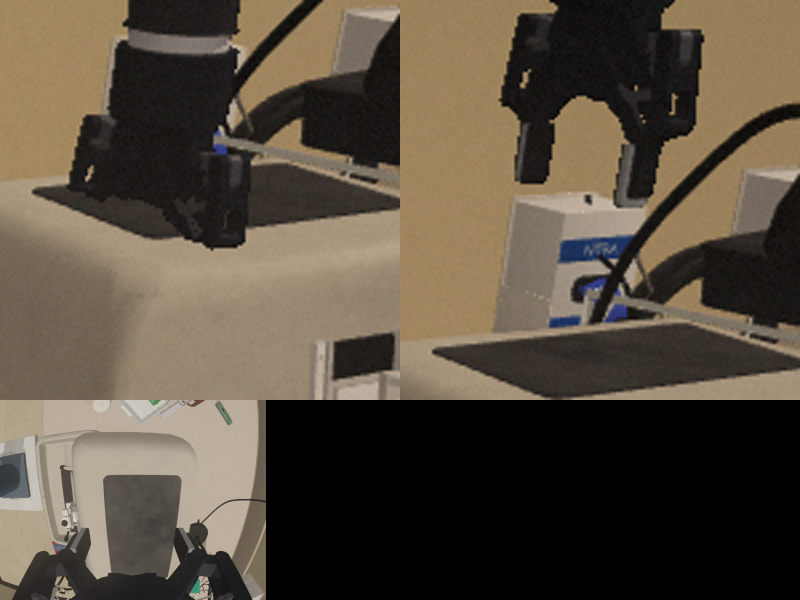

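Request:
drive_tool --steps '[{"dp": [0,0,0],"delta_rot": [0,0,0]},{"dp": [0,0,0],"delta_rot": [0,0,0]},{"dp": [0,0,0],"delta_rot": [0,0,0]},{"dp": [0,0,0],"delta_rot": [0,0,0]},{"dp": [0,0,0],"delta_rot": [0,0,0]},{"dp": [0,0,0],"delta_rot": [0,0,0]}]' --jaw 0

```text
time_s: 1.35
tcp_pos: [0.5249, 0.0, 0.3519]
tcp_rot: [-3.142, 0.0, 1.571]
wrist_force: [-0.2, -0.5, -0.2]
width: 0.0003
finger_force: 0.0
```

```bash
python3 - <<'E'
from h import *
np.set_printoptions(precision=3,suppress=True)
st();p=manip.read_state()['tcp_pos']
for n in('scene','side'):
    c=snap(n,n+'2');P=cloud(c);i=(P[...,2]>.31)&(c['z_map']>0)&(abs(P[...,1])<.06)&(P[...,0]>.4)&(P[...,0]<.65)
    ii=np.argwhere(i);q=P[i];print(n,np.percentile(q[:,2],[0,.5,1,5]),q[q[:,2].argmin()],ii[q[:,2].argmin()])
    q=c['camera_matrix']@(c['R']@p+c['t']);q=q[:2]/q[2];print(q)
    u,v=q.astype(int);cv2.imwrite('pics/f_%s.png'%n,cv2.resize(c['image'][max(v-110,0):max(v-110,0)+150,max(u-75,0):max(u-75,0)+150],(400,400))[:,:,::-1])
cv2.imwrite('pics/f2.png',np.hstack([cv2.imread('pics/f_scene.png'),cv2.imread('pics/f_side.png')]))
E
```

```text
t 1.35 tcp [0.525 0.    0.352] bf [-0.278 -0.328  0.352] rot [-3.142  0.     1.571] cmd [0.525 0.    0.352] F [-0.2 -0.5 -0.2] w 0.0003 ff 0.0 q [-0.13  0.16  0.56  1.96 -0.    1.44]
scene [0.392 0.395 0.397 0.41 ] [ 0.522 -0.     0.392] [ 85 527]
[522.079 107.915]
side [0.39  0.393 0.394 0.404] [ 0.528 -0.003  0.39 ] [277  24]
[ 38.007 300.408]
```

View pics/f2.png

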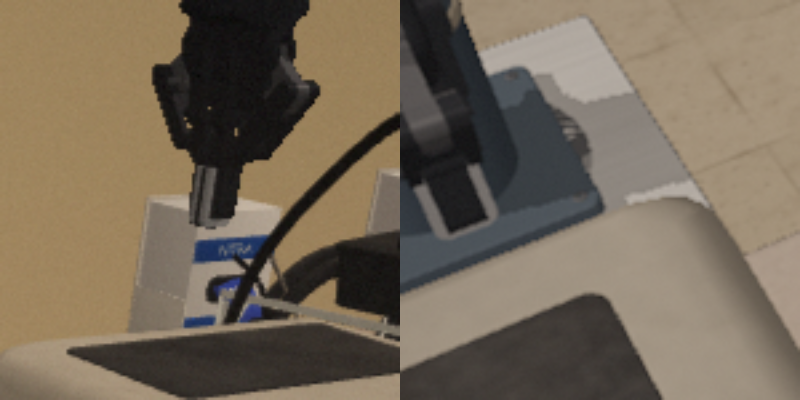

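Both cameras put the shut fingertips at z≈0.39, while the state reports 0.352. I'll watch for that difference and test it by touch at the knob.

```bash
python3 - <<'E'
from h import *
g=bw(-.026,.001,.352);p=np.array([.525,0,.352])
for i in range(1,6): plan([(p+(g-p)*i/5,128.7*i/5)])
E
```

```text
[{"dp": [0.1658, -0.0038, 0.0], "delta_rot": [0.0, 0.0, -0.858]}]
[{"dp": [0.1509, 0.0686, 0.0], "delta_rot": [0.0, 0.0, -0.858]}]
[{"dp": [0.1062, 0.1274, 0.0], "delta_rot": [0.0, 0.0, -0.858]}]
[{"dp": [0.0403, 0.1608, 0.0], "delta_rot": [0.0, 0.0, -0.858]}]
[{"dp": [-0.0335, 0.1624, 0.0], "delta_rot": [0.0, 0.0, -0.858]}]
```

Request:
drive_tool --steps '[{"dp": [0.0829,-0.0019,0],"delta_rot": [0,0,-0.286]},{"dp": [0.1658,-0.0038,0],"delta_rot": [0,0,-0.572]},{"dp": [0.1658,-0.0038,0],"delta_rot": [0,0,-0.858]},{"dp": [0.1658,-0.0038,0],"delta_rot": [0,0,-0.858]}]' --jaw 0.6

```text
time_s: 1.85
tcp_pos: [0.523, 0.084, 0.352]
tcp_rot: [3.141, 0.0, 2.022]
wrist_force: [0.4, -0.3, 1.0]
width: 0.0511
finger_force: 0.0
```

Request:
drive_tool --steps '[{"dp": [0.0755,0.0343,0],"delta_rot": [0,0,-0.286]},{"dp": [0.1509,0.0686,0],"delta_rot": [0,0,-0.572]},{"dp": [0.1509,0.0686,0],"delta_rot": [0,0,-0.858]},{"dp": [0.1509,0.0686,0],"delta_rot": [0,0,-0.858]}]'

```text
time_s: 2.25
tcp_pos: [0.5213, 0.166, 0.3517]
tcp_rot: [-3.141, 0.0, 2.467]
wrist_force: [0.8, 0.6, 1.2]
width: 0.0513
finger_force: 0.0
```

```bash
python3 -c "
from h import *
st()"
```

```text
t 2.25 tcp [0.5213 0.166  0.3517] bf [-0.1769 -0.1965  0.3517] rot [-3.141  0.     2.467] cmd [0.5156 0.4144 0.352 ] F [0.8 0.6 1.2] w 0.0513 ff 0.0 q [ 0.19  0.23  0.63  1.97 -0.    0.86]
```

Joint 6 is going the right way, so I'll carry on.

Request:
drive_tool --steps '[{"dp": [0.0531,0.0637,0],"delta_rot": [0,0,-0.286]},{"dp": [0.1062,0.1274,0],"delta_rot": [0,0,-0.572]},{"dp": [0.1062,0.1274,0],"delta_rot": [0,0,-0.858]},{"dp": [0.1062,0.1274,0],"delta_rot": [0,0,-0.858]}]'

```text
time_s: 2.65
tcp_pos: [0.5196, 0.2483, 0.3515]
tcp_rot: [-3.141, -0.0, 2.913]
wrist_force: [-0.6, -0.4, 0.2]
width: 0.0512
finger_force: 0.0
```

Request:
drive_tool --steps '[{"dp": [0.02,0.0804,0],"delta_rot": [0,0,-0.286]},{"dp": [0.0403,0.1608,0],"delta_rot": [0,0,-0.572]},{"dp": [0.0403,0.1608,0],"delta_rot": [0,0,-0.858]},{"dp": [0.0403,0.1608,0],"delta_rot": [0,0,-0.858]}]'

```text
time_s: 3.05
tcp_pos: [0.5181, 0.3308, 0.3512]
tcp_rot: [-3.141, -0.001, -2.922]
wrist_force: [0.5, -0.7, -0.4]
width: 0.0512
finger_force: 0.0
```

Request:
drive_tool --steps '[{"dp": [-0.0168,0.0812,0],"delta_rot": [0,0,-0.286]},{"dp": [-0.0335,0.1624,0],"delta_rot": [0,0,-0.572]},{"dp": [-0.0335,0.1624,0],"delta_rot": [0,0,-0.858]},{"dp": [-0.0335,0.1624,0],"delta_rot": [0,0,-0.858]},{"dp": [-0.0335,0.1624,0],"delta_rot": [0,0,-0.858]}]'

```text
time_s: 3.55
tcp_pos: [0.5164, 0.4126, 0.3529]
tcp_rot: [-3.141, 0.001, -2.475]
wrist_force: [0.9, -0.9, 0.4]
width: 0.0515
finger_force: 0.0
```

```bash
python3 -c "
from h import *
st()
a=snap('scene','s3');b=snap('side','d3')
A=cv2.resize(a['image'][60:260,200:400],(400,400),interpolation=cv2.INTER_CUBIC)
B=cv2.resize(b['image'][80:280,250:450],(400,400),interpolation=cv2.INTER_CUBIC)
cv2.imwrite('pics/c3.png',np.hstack([A,B])[:,:,::-1])
for c in (a,b):
    P=cloud(c);B=(P@V-D);C=P@Y
    i=(abs(B+.026)<.05)&(abs(C)<.08)&(P[...,2]>.3)&(c['z_map']>0);q=P[i];I=C[i]
    for s in (I>.0,I<=0): k=q[s];print(len(k),k[:,2].min(),wb(k[k[:,2].argmin()]))
plan([(bw(-.026,.001,.252),128.7)])
"
```

```text
t 3.55 tcp [0.5164 0.4126 0.3529] bf [-0.0265 -0.0009  0.3529] rot [-3.141e+00  1.000e-03 -2.475e+00] cmd [0.5156 0.4144 0.352 ] F [ 0.9 -0.9  0.4] w 0.0515 ff 0.0 q [ 0.57  0.72  1.32  2.17 -0.   -0.09]
2997 0.3960634543717425 [-0.02378199  0.02811093  0.39606345]
1557 0.39665526523827127 [-0.02427695 -0.027583    0.39665527]
556 0.3967078306643708 [-0.02902107  0.02625801  0.39670783]
6200 0.396342913716968 [-0.03539173 -0.03316565  0.39634291]
[{"dp": [0.0, 0.0, 0.2], "delta_rot": [0.0, 0.0, 0.0]}]
```

View pics/c3.png

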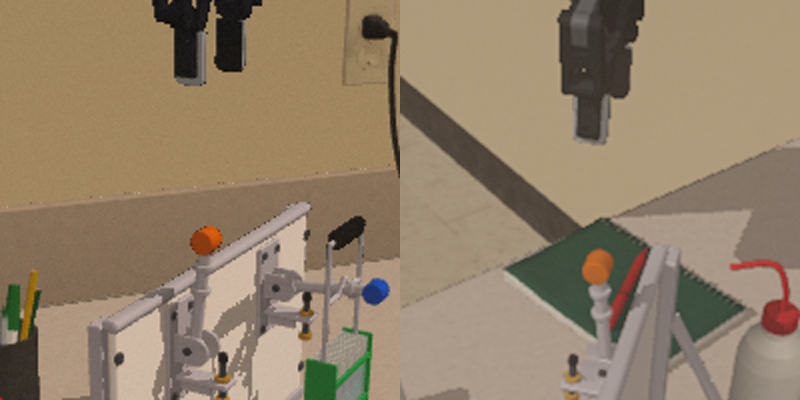

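Request:
drive_tool --steps '[{"dp": [0,0,0.07],"delta_rot": [0,0,0]},{"dp": [0,0,0.13],"delta_rot": [0,0,0]},{"dp": [0,0,0.17],"delta_rot": [0,0,0]},{"dp": [0,0,0.2],"delta_rot": [0,0,0]},{"dp": [0,0,0.2],"delta_rot": [0,0,0]}]'

```text
time_s: 4.15
tcp_pos: [0.514, 0.4119, 0.25]
tcp_rot: [3.141, -0.005, -2.471]
wrist_force: [-0.8, -0.2, -1.1]
width: 0.0511
finger_force: 0.0
```

Request:
drive_tool --steps '[{"dp": [0,0,0],"delta_rot": [0,0,0]},{"dp": [0,0,0],"delta_rot": [0,0,0]},{"dp": [0,0,0],"delta_rot": [0,0,0]},{"dp": [0,0,0],"delta_rot": [0,0,0]}]' --jaw 0.1 --squeeze 20

```text
time_s: 4.55
tcp_pos: [0.5163, 0.4148, 0.2534]
tcp_rot: [-3.141, 0.003, -2.467]
wrist_force: [-0.1, 0.1, -0.6]
width: 0.0086
finger_force: 0.0
```

```bash
python3 -c "
from h import *
st()
for n in ('scene','side'):
    c=snap(n,n+'4');P=cloud(c);B=(P@V-D);C=P@Y
    i=(abs(B+.026)<.03)&(abs(C)<.05)&(P[...,2]>.284)&(c['z_map']>0);q=P[i];print(q[:,2].min())
"
```

```text
t 4.55 tcp [0.5163 0.4148 0.2534] bf [-0.0253  0.0009  0.2534] rot [-3.141e+00  3.000e-03 -2.467e+00] cmd [0.5156 0.4144 0.252 ] F [-0.1  0.1 -0.6] w 0.0086 ff 0.0 q [ 0.58  0.47  0.73  1.83 -0.   -0.1 ]
0.2932875573157471
0.290518432462561
```

The fingers closed past 18 mm at the nominal height without touching the knob. So the cameras are right: true z = reported z + 39 mm, and I'll apply that offset.

Request:
drive_tool --steps '[{"dp": [0,0,0],"delta_rot": [0,0,0]},{"dp": [0,0,0],"delta_rot": [0,0,0]},{"dp": [0,0,0],"delta_rot": [0,0,0]}]' --jaw 0.5

```text
time_s: 4.95
tcp_pos: [0.5156, 0.4145, 0.2517]
tcp_rot: [3.142, -0.0, -2.466]
wrist_force: [0.2, 0.1, 0.4]
width: 0.0427
finger_force: 0.0
```

Request:
drive_tool --steps '[{"dp": [0,0,0.025],"delta_rot": [0,0,0]},{"dp": [0,0,0.05],"delta_rot": [0,0,0]},{"dp": [0,0,0.07],"delta_rot": [0,0,0]},{"dp": [0,0,0.08],"delta_rot": [0,0,0]},{"dp": [0,0,0.08],"delta_rot": [0,0,0]},{"dp": [0,0,0.08],"delta_rot": [0,0,0]}]'

```text
time_s: 5.55
tcp_pos: [0.5156, 0.4145, 0.2123]
tcp_rot: [-3.142, 0.0, -2.466]
wrist_force: [-0.9, 0.3, -0.2]
width: 0.0427
finger_force: 0.0
```

Request:
drive_tool --steps '[{"dp": [0,0,0.0],"delta_rot": [0,0,0]},{"dp": [0,0,0.0],"delta_rot": [0,0,0]},{"dp": [0,0,0],"delta_rot": [0,0,0]},{"dp": [0,0,0],"delta_rot": [0,0,0]}]' --jaw 0 --squeeze 40

```text
time_s: 5.95
tcp_pos: [0.516, 0.4145, 0.213]
tcp_rot: [-3.141, 0.002, -2.466]
wrist_force: [0.0, -0.8, 3.2]
width: 0.0173
finger_force: 40.2
```

```bash
python3 -c "
from h import *
setcmd(bw(-.026,.001,.212),Rdown(np.radians(128.7)));st()
"
```

```text
t 5.95 tcp [0.516  0.4145 0.213 ] bf [-0.0256  0.0008  0.213 ] rot [-3.141e+00  2.000e-03 -2.466e+00] cmd [0.5156 0.4144 0.212 ] F [ 0.  -0.8  3.2] w 0.0173 ff 40.2 q [ 0.58  0.44  0.6   1.73 -0.   -0.1 ]
```

```bash
cat >> h.py <<'E'
TH0=.109
def arc(th,y=.001,x0=-.026,z0=.212,th0=TH0): return bw(x0-.092*(np.sin(th)-np.sin(th0)),y,z0-.092*(np.cos(th0)-np.cos(th)))
E
python3 -c "
from h import *
plan([(arc(t),128.7) for t in (.23,.35,.47,.59,.71,.83,.95,1.05)])
"
```

```text
[{"dp": [0.0219, 0.0, 0.0038], "delta_rot": [0.0, 0.0, 0.0]}, {"dp": [0.0431, 0.0, 0.0101], "delta_rot": [0.0, 0.0, 0.0]}, {"dp": [0.0633, 0.0, 0.0189], "delta_rot": [0.0, 0.0, 0.0]}, {"dp": [0.0824, 0.0, 0.03], "delta_rot": [0.0, 0.0, 0.0]}, {"dp": [0.0999, 0.0, 0.0434], "delta_rot": [0.0, 0.0, 0.0]}, {"dp": [0.1158, 0.0, 0.0587], "delta_rot": [0.0, 0.0, 0.0]}, {"dp": [0.1297, 0.0, 0.0759], "delta_rot": [0.0, 0.0, 0.0]}, {"dp": [0.1396, 0.0, 0.0914], "delta_rot": [0.0, 0.0, 0.0]}]
```

Request:
drive_tool --steps '[{"dp": [0.0219,0,0.0038],"delta_rot": [0,0,0]},{"dp": [0.0431,0,0.0101],"delta_rot": [0,0,0]},{"dp": [0.0633,0,0.0189],"delta_rot": [0,0,0]},{"dp": [0.0824,0,0.03],"delta_rot": [0,0,0]},{"dp": [0.0999,0,0.0434],"delta_rot": [0,0,0]},{"dp": [0.1158,0,0.0587],"delta_rot": [0,0,0]},{"dp": [0.1297,0,0.0759],"delta_rot": [0,0,0]},{"dp": [0.1396,0,0.0914],"delta_rot": [0,0,0]}]'

```text
time_s: 6.75
tcp_pos: [0.4631, 0.3721, 0.1706]
tcp_rot: [-3.141, 0.009, -2.466]
wrist_force: [-0.3, -0.4, 10.0]
width: 0.0172
finger_force: 45.1
```

```bash
cat >> h.py <<'E'
def tan(th):
    s=manip.read_state();b=wb(s['tcp_pos'])
    F=s['wrist_force'];fo=-F@V;fz=F[2];print('tangF(resist)',round(-(fo*np.cos(th)-fz*np.sin(th)),2),'radial',round(fo*np.sin(th)+fz*np.cos(th),2),'Fy',round(F@Y,2), 'knob', round(-.016-b[0]+ (-0.0),4))
    th_m=np.arctan2(-(b[0]+.016)+0, b[2]+.0595-.180);print('theta_meas',round(th_m,4),'r',np.hypot(b[0]+.016,b[2]+.0595-.180).round(4))
E
python3 -c "
from h import *
st();tan(1.05)
plan([(arc(t),128.7) for t in (1.07,1.09,1.11,1.11)])
"
```

```text
t 6.75 tcp [0.4631 0.3721 0.1706] bf [-0.0935  0.0008  0.1706] rot [-3.141  0.009 -2.466] cmd [0.4611 0.3708 0.1663] F [-0.3 -0.4 10. ] w 0.0172 ff 45.1 q [ 0.56  0.21  0.24  1.59  0.   -0.11]
tangF(resist) 8.47 radial 5.35 Fy -0.11 knob 0.0775
theta_meas 0.9966 r 0.0922
[{"dp": [0.0018, 0.0, 0.0032], "delta_rot": [0.0, 0.0, 0.0]}, {"dp": [0.0035, 0.0, 0.0064], "delta_rot": [0.0, 0.0, 0.0]}, {"dp": [0.0052, 0.0, 0.0097], "delta_rot": [0.0, 0.0, 0.0]}, {"dp": [0.0052, 0.0, 0.0097], "delta_rot": [0.0, 0.0, 0.0]}]
```

Request:
drive_tool --steps '[{"dp": [0.0018,0,0.0032],"delta_rot": [0,0,0]},{"dp": [0.0035,0,0.0064],"delta_rot": [0,0,0]},{"dp": [0.0052,0,0.0097],"delta_rot": [0,0,0]},{"dp": [0.0052,0,0.0097],"delta_rot": [0,0,0]}]'

```text
time_s: 7.15
tcp_pos: [0.4605, 0.37, 0.1652]
tcp_rot: [-3.141, 0.007, -2.466]
wrist_force: [-1.0, -1.5, 9.1]
width: 0.0171
finger_force: 45.9
```

```bash
python3 -c "
from h import *
st();tan(1.1)
for t in ((1.12,1.13,1.14,1.15),(1.16,1.17,1.18,1.19),(1.2,1.21,1.22,1.23)):plan([(arc(x),128.7) for x in t])
"
```

```text
t 7.15 tcp [0.4605 0.37   0.1652] bf [-0.0967  0.0008  0.1652] rot [-3.141  0.007 -2.466] cmd [0.4591 0.3691 0.1614] F [-1.  -1.5  9.1] w 0.0171 ff 45.9 q [ 0.56  0.21  0.22  1.58  0.   -0.11]
tangF(resist) 7.35 radial 5.7 Fy -0.5 knob 0.0807
theta_meas 1.065 r 0.0923
[{"dp": [0.0008, 0.0, 0.0016], "delta_rot": [0.0, 0.0, 0.0]}, {"dp": [0.0016, 0.0, 0.0033], "delta_rot": [0.0, 0.0, 0.0]}, {"dp": [0.0024, 0.0, 0.005], "delta_rot": [0.0, 0.0, 0.0]}, {"dp": [0.0031, 0.0, 0.0066], "delta_rot": [0.0, 0.0, 0.0]}]
[{"dp": [0.0008, 0.0, 0.0017], "delta_rot": [0.0, 0.0, 0.0]}, {"dp": [0.0015, 0.0, 0.0034], "delta_rot": [0.0, 0.0, 0.0]}, {"dp": [0.0022, 0.0, 0.0051], "delta_rot": [0.0, 0.0, 0.0]}, {"dp": [0.0029, 0.0, 0.0068], "delta_rot": [0.0, 0.0, 0.0]}]
[{"dp": [0.0007, 0.0, 0.0017], "delta_rot": [0.0, 0.0, 0.0]}, {"dp": [0.0013, 0.0, 0.0035], "delta_rot": [0.0, 0.0, 0.0]}, {"dp": [0.002, 0.0, 0.0052], "delta_rot": [0.0, 0.0, 0.0]}, {"dp": [0.0026, 0.0, 0.0069], "delta_rot": [0.0, 0.0, 0.0]}]
```

Request:
drive_tool --steps '[{"dp": [0.0008,0,0.0016],"delta_rot": [0,0,0]},{"dp": [0.0016,0,0.0033],"delta_rot": [0,0,0]},{"dp": [0.0024,0,0.005],"delta_rot": [0,0,0]},{"dp": [0.0031,0,0.0066],"delta_rot": [0,0,0]}]'

```text
time_s: 7.55
tcp_pos: [0.4594, 0.3691, 0.1623]
tcp_rot: [-3.141, 0.007, -2.466]
wrist_force: [-2.6, -2.4, 10.0]
width: 0.0172
finger_force: 46.7
```

Request:
drive_tool --steps '[{"dp": [0.0008,0,0.0017],"delta_rot": [0,0,0]},{"dp": [0.0015,0,0.0034],"delta_rot": [0,0,0]},{"dp": [0.0022,0,0.0051],"delta_rot": [0,0,0]},{"dp": [0.0029,0,0.0068],"delta_rot": [0,0,0]}]'

```text
time_s: 7.95
tcp_pos: [0.4581, 0.3681, 0.1588]
tcp_rot: [-3.141, 0.006, -2.466]
wrist_force: [-1.3, -2.9, 9.8]
width: 0.0171
finger_force: 47.3
```

```bash
python3 -c "
from h import *
setcmd(arc(1.19),Rdown(np.radians(128.7)))
st();tan(1.16)
for t in ((1.20,1.21,1.22,1.23),(1.24,1.25,1.26,1.27),(1.28,1.29,1.30,1.31)):plan([(arc(x),128.7) for x in t])
"
```

```text
t 7.95 tcp [0.4581 0.3681 0.1588] bf [-0.0998  0.0008  0.1588] rot [-3.141  0.006 -2.466] cmd [0.4568 0.3673 0.1547] F [-1.3 -2.9  9.8] w 0.0171 ff 47.3 q [ 0.56  0.2   0.2   1.56 -0.   -0.11]
tangF(resist) 7.86 radial 6.53 Fy -1.48 knob 0.0838
theta_meas 1.1421 r 0.0921
[{"dp": [0.0007, 0.0, 0.0017], "delta_rot": [0.0, 0.0, 0.0]}, {"dp": [0.0013, 0.0, 0.0034], "delta_rot": [0.0, 0.0, 0.0]}, {"dp": [0.002, 0.0, 0.0052], "delta_rot": [0.0, 0.0, 0.0]}, {"dp": [0.0026, 0.0, 0.0069], "delta_rot": [0.0, 0.0, 0.0]}]
[{"dp": [0.0006, 0.0, 0.0017], "delta_rot": [0.0, 0.0, 0.0]}, {"dp": [0.0012, 0.0, 0.0035], "delta_rot": [0.0, 0.0, 0.0]}, {"dp": [0.0018, 0.0, 0.0052], "delta_rot": [0.0, 0.0, 0.0]}, {"dp": [0.0023, 0.0, 0.007], "delta_rot": [0.0, 0.0, 0.0]}]
[{"dp": [0.0006, 0.0, 0.0017], "delta_rot": [0.0, 0.0, 0.0]}, {"dp": [0.0011, 0.0, 0.0035], "delta_rot": [0.0, 0.0, 0.0]}, {"dp": [0.0016, 0.0, 0.0053], "delta_rot": [0.0, 0.0, 0.0]}, {"dp": [0.0021, 0.0, 0.007], "delta_rot": [0.0, 0.0, 0.0]}]
```

Request:
drive_tool --steps '[{"dp": [0.0007,0,0.0017],"delta_rot": [0,0,0]},{"dp": [0.0013,0,0.0034],"delta_rot": [0,0,0]},{"dp": [0.002,0,0.0052],"delta_rot": [0,0,0]},{"dp": [0.0026,0,0.0069],"delta_rot": [0,0,0]}]'

```text
time_s: 8.35
tcp_pos: [0.457, 0.3672, 0.1552]
tcp_rot: [-3.141, 0.006, -2.466]
wrist_force: [-3.0, -2.3, 10.6]
width: 0.0171
finger_force: 48.2
```

```bash
python3 -c "
from h import *
tan(1.2)"
```

```text
tangF(resist) 8.48 radial 7.31 Fy 0.1 knob 0.0853
theta_meas 1.1841 r 0.0921
```

Request:
drive_tool --steps '[{"dp": [0.0006,0,0.0017],"delta_rot": [0,0,0]},{"dp": [0.0012,0,0.0035],"delta_rot": [0,0,0]},{"dp": [0.0018,0,0.0052],"delta_rot": [0,0,0]},{"dp": [0.0023,0,0.007],"delta_rot": [0,0,0]}]'

```text
time_s: 8.75
tcp_pos: [0.456, 0.3664, 0.1517]
tcp_rot: [-3.141, 0.006, -2.466]
wrist_force: [-1.8, -2.6, 9.5]
width: 0.0172
finger_force: 48.8
```

```bash
python3 -c "
from h import *
tan(1.22)"
```

```text
tangF(resist) 7.93 radial 6.09 Fy -0.92 knob 0.0866
theta_meas 1.2252 r 0.092
```

Request:
drive_tool --steps '[{"dp": [0.0006,0,0.0017],"delta_rot": [0,0,0]},{"dp": [0.0011,0,0.0035],"delta_rot": [0,0,0]},{"dp": [0.0016,0,0.0053],"delta_rot": [0,0,0]},{"dp": [0.0021,0,0.007],"delta_rot": [0,0,0]}]'

```text
time_s: 9.15
tcp_pos: [0.4551, 0.3656, 0.148]
tcp_rot: [-3.141, 0.005, -2.466]
wrist_force: [-2.7, -1.7, 9.6]
width: 0.0173
finger_force: 49.7
```

```bash
python3 -c "
from h import *
tan(1.26)
for t in ((1.32,1.33,1.34,1.35),(1.36,1.37,1.38,1.39),(1.40,1.41,1.42,1.43),(1.44,1.45,1.46,1.47),(1.48,1.49,1.50,1.51),(1.52,1.53,1.54,1.55),(1.56,1.57,1.58,1.59)):plan([(arc(x),128.7) for x in t])
"
```

```text
tangF(resist) 8.18 radial 5.92 Fy 0.34 knob 0.0877
theta_meas 1.2665 r 0.0919
[{"dp": [0.0004, 0.0, 0.0018], "delta_rot": [0.0, 0.0, 0.0]}, {"dp": [0.0009, 0.0, 0.0036], "delta_rot": [0.0, 0.0, 0.0]}, {"dp": [0.0013, 0.0, 0.0054], "delta_rot": [0.0, 0.0, 0.0]}, {"dp": [0.0017, 0.0, 0.0072], "delta_rot": [0.0, 0.0, 0.0]}]
[{"dp": [0.0004, 0.0, 0.0018], "delta_rot": [0.0, 0.0, 0.0]}, {"dp": [0.0008, 0.0, 0.0036], "delta_rot": [0.0, 0.0, 0.0]}, {"dp": [0.0011, 0.0, 0.0054], "delta_rot": [0.0, 0.0, 0.0]}, {"dp": [0.0015, 0.0, 0.0072], "delta_rot": [0.0, 0.0, 0.0]}]
[{"dp": [0.0003, 0.0, 0.0018], "delta_rot": [0.0, 0.0, 0.0]}, {"dp": [0.0006, 0.0, 0.0036], "delta_rot": [0.0, 0.0, 0.0]}, {"dp": [0.0009, 0.0, 0.0054], "delta_rot": [0.0, 0.0, 0.0]}, {"dp": [0.0012, 0.0, 0.0073], "delta_rot": [0.0, 0.0, 0.0]}]
[{"dp": [0.0002, 0.0, 0.0018], "delta_rot": [0.0, 0.0, 0.0]}, {"dp": [0.0004, 0.0, 0.0036], "delta_rot": [0.0, 0.0, 0.0]}, {"dp": [0.0007, 0.0, 0.0054], "delta_rot": [0.0, 0.0, 0.0]}, {"dp": [0.0008, 0.0, 0.0073], "delta_rot": [0.0, 0.0, 0.0]}]
[{"dp": [0.0002, 0.0, 0.0018], "delta_rot": [0.0, 0.0, 0.0]}, {"dp": [0.0004, 0.0, 0.0036], "delta_rot": [0.0, 0.0, 0.0]}, {"dp": [0.0005, 0.0, 0.0055], "delta_rot": [0.0, 0.0, 0.0]}, {"dp": [0.0006, 0.0, 0.0073], "delta_rot": [0.0, 0.0, 0.0]}]
[{"dp": [0.0001, 0.0, 0.0018], "delta_rot": [0.0, 0.0, 0.0]}, {"dp": [0.0002, 0.0, 0.0037], "delta_rot": [0.0, 0.0, 0.0]}, {"dp": [0.0003, 0.0, 0.0055], "delta_rot": [0.0, 0.0, 0.0]}, {"dp": [0.0003, 0.0, 0.0074], "delta_rot": [0.0, 0.0, 0.0]}]
[{"dp": [0.0001, 0.0, 0.0018], "delta_rot": [0.0, 0.0, 0.0]}, {"dp": [0.0001, 0.0, 0.0036], "delta_rot": [0.0, 0.0, 0.0]}, {"dp": [0.0001, 0.0, 0.0055], "delta_rot": [0.0, 0.0, 0.0]}, {"dp": [0.0, 0.0, 0.0073], "delta_rot": [0.0, 0.0, 0.0]}]
```

Request:
drive_tool --steps '[{"dp": [0.0004,0,0.0018],"delta_rot": [0,0,0]},{"dp": [0.0009,0,0.0036],"delta_rot": [0,0,0]},{"dp": [0.0013,0,0.0054],"delta_rot": [0,0,0]},{"dp": [0.0017,0,0.0072],"delta_rot": [0,0,0]}]'

```text
time_s: 9.55
tcp_pos: [0.4543, 0.365, 0.1443]
tcp_rot: [-3.141, 0.005, -2.466]
wrist_force: [-2.5, -2.9, 10.3]
width: 0.0176
finger_force: 50.7
```

Request:
drive_tool --steps '[{"dp": [0.0004,0,0.0018],"delta_rot": [0,0,0]},{"dp": [0.0008,0,0.0036],"delta_rot": [0,0,0]},{"dp": [0.0011,0,0.0054],"delta_rot": [0,0,0]},{"dp": [0.0015,0,0.0072],"delta_rot": [0,0,0]}]'

```text
time_s: 9.95
tcp_pos: [0.4536, 0.3645, 0.1406]
tcp_rot: [-3.141, 0.004, -2.466]
wrist_force: [-3.2, -2.6, 9.8]
width: 0.0172
finger_force: 51.4
```

Request:
drive_tool --steps '[{"dp": [0.0003,0,0.0018],"delta_rot": [0,0,0]},{"dp": [0.0006,0,0.0036],"delta_rot": [0,0,0]},{"dp": [0.0009,0,0.0054],"delta_rot": [0,0,0]},{"dp": [0.0012,0,0.0073],"delta_rot": [0,0,0]}]'

```text
time_s: 10.35
tcp_pos: [0.453, 0.3641, 0.1369]
tcp_rot: [-3.141, 0.004, -2.466]
wrist_force: [-2.9, -2.5, 10.2]
width: 0.0173
finger_force: 52.0
```

Request:
drive_tool --steps '[{"dp": [0.0002,0,0.0018],"delta_rot": [0,0,0]},{"dp": [0.0004,0,0.0036],"delta_rot": [0,0,0]},{"dp": [0.0007,0,0.0054],"delta_rot": [0,0,0]},{"dp": [0.0008,0,0.0073],"delta_rot": [0,0,0]}]'

```text
time_s: 10.75
tcp_pos: [0.4526, 0.3637, 0.1332]
tcp_rot: [-3.141, 0.004, -2.466]
wrist_force: [-3.6, -3.2, 10.1]
width: 0.0172
finger_force: 52.6
```

Request:
drive_tool --steps '[{"dp": [0.0002,0,0.0018],"delta_rot": [0,0,0]},{"dp": [0.0004,0,0.0036],"delta_rot": [0,0,0]},{"dp": [0.0005,0,0.0055],"delta_rot": [0,0,0]},{"dp": [0.0006,0,0.0073],"delta_rot": [0,0,0]}]'

```text
time_s: 11.15
tcp_pos: [0.4525, 0.3636, 0.1305]
tcp_rot: [-3.141, 0.005, -2.466]
wrist_force: [-4.7, -4.2, 14.0]
width: 0.0177
finger_force: 53.3
```

```bash
python3 -c "
from h import *
st();tan(1.47)"
```

```text
t 11.15 tcp [0.4525 0.3636 0.1305] bf [-0.107   0.0008  0.1305] rot [-3.141  0.005 -2.466] cmd [0.4517 0.3632 0.1188] F [-4.7 -4.2 14. ] w 0.0177 ff 53.3 q [ 0.56  0.18  0.12  1.51 -0.   -0.11]
tangF(resist) 13.26 radial 7.72 Fy -0.33 knob 0.091
theta_meas 1.4608 r 0.0915
```

Request:
drive_tool --steps '[{"dp": [0,0,0.001],"delta_rot": [0,0,0]},{"dp": [0,0,0.002],"delta_rot": [0,0,0]},{"dp": [0,0,0.002],"delta_rot": [0,0,0]},{"dp": [0,0,0.002],"delta_rot": [0,0,0]},{"dp": [0,0,0.002],"delta_rot": [0,0,0]}]'

```text
time_s: 11.65
tcp_pos: [0.4526, 0.3635, 0.13]
tcp_rot: [-3.14, 0.005, -2.466]
wrist_force: [-4.8, -3.8, 14.3]
width: 0.0173
finger_force: 53.4
```

```bash
python3 -c "
from h import *
st();tan(1.47)"
```

```text
t 11.65 tcp [0.4526 0.3635 0.13  ] bf [-0.107   0.0007  0.13  ] rot [-3.14   0.005 -2.466] cmd [0.4517 0.3632 0.1188] F [-4.8 -3.8 14.3] w 0.0173 ff 53.4 q [ 0.56  0.18  0.12  1.51 -0.   -0.11]
tangF(resist) 13.64 radial 7.55 Fy 0.03 knob 0.091
theta_meas 1.4666 r 0.0915
```

Request:
drive_tool --steps '[{"dp": [0,0,-0.004],"delta_rot": [0,0,0]},{"dp": [0,0,-0.007],"delta_rot": [0,0,0]},{"dp": [0,0,-0.007],"delta_rot": [0,0,0]}]'

```text
time_s: 11.95
tcp_pos: [0.4525, 0.3635, 0.1305]
tcp_rot: [-3.141, 0.003, -2.466]
wrist_force: [-1.5, -1.4, 8.2]
width: 0.0176
finger_force: 52.6
```

Request:
drive_tool --steps '[{"dp": [0,0,0],"delta_rot": [0,0,0]},{"dp": [0,0,0],"delta_rot": [0,0,0]},{"dp": [0,0,0],"delta_rot": [0,0,0]}]' --jaw 0.5

```text
time_s: 12.25
tcp_pos: [0.4512, 0.363, 0.1274]
tcp_rot: [3.141, -0.002, -2.466]
wrist_force: [0.0, 0.3, 0.7]
width: 0.0428
finger_force: 0.0
```

```bash
python3 -c "
from h import *
q=arc(1.51);R=Rdown(np.radians(128.7));p=q+np.array([0,0,.0025]);setcmd(p,R);st()
u=p+[0,0,.14];plan([(u,128.7)])
g=bw(-.075,-.1595,.27)
for i in range(1,5):plan([(u+(g-u)*i/4,128.7-22.5*i)])
"
```

```text
t 12.25 tcp [0.4512 0.363  0.1274] bf [-0.1084  0.0012  0.1274] rot [ 3.141e+00 -2.000e-03 -2.466e+00] cmd [0.4518 0.3633 0.1286] F [0.  0.3 0.7] w 0.0428 ff 0.0 q [ 0.56  0.19  0.12  1.51  0.   -0.11]
[{"dp": [0.0, 0.0, -0.28], "delta_rot": [0.0, 0.0, 0.0]}]
[{"dp": [-0.0164, -0.0802, -0.0007], "delta_rot": [0.0, 0.0, 0.75]}]
[{"dp": [-0.0459, -0.0679, -0.0007], "delta_rot": [0.0, 0.0, 0.75]}]
[{"dp": [-0.0684, -0.0451, -0.0006], "delta_rot": [0.0, 0.0, 0.75]}]
[{"dp": [-0.0804, -0.0156, -0.0007], "delta_rot": [0.0, 0.0, 0.75]}]
```

Request:
drive_tool --steps '[{"dp": [0,0,-0.06],"delta_rot": [0,0,0]},{"dp": [0,0,-0.14],"delta_rot": [0,0,0]},{"dp": [0,0,-0.22],"delta_rot": [0,0,0]},{"dp": [0,0,-0.28],"delta_rot": [0,0,0]},{"dp": [0,0,-0.28],"delta_rot": [0,0,0]}]'

```text
time_s: 12.75
tcp_pos: [0.4535, 0.3645, 0.2739]
tcp_rot: [-3.141, 0.009, -2.466]
wrist_force: [0.1, 0.8, 1.3]
width: 0.043
finger_force: 0.0
```

Request:
drive_tool --steps '[{"dp": [-0.0082,-0.0401,0],"delta_rot": [0,0,0.25]},{"dp": [-0.0164,-0.0802,-0.0007],"delta_rot": [0,0,0.5]},{"dp": [-0.0164,-0.0802,-0.0007],"delta_rot": [0,0,0.75]},{"dp": [-0.0164,-0.0802,-0.0007],"delta_rot": [0,0,0.75]}]'

```text
time_s: 13.15
tcp_pos: [0.4832, 0.3365, 0.2669]
tcp_rot: [-3.141, -0.003, -2.86]
wrist_force: [0.6, -0.8, -1.0]
width: 0.0424
finger_force: 0.0
```

Request:
drive_tool --steps '[{"dp": [-0.023,-0.034,0],"delta_rot": [0,0,0.25]},{"dp": [-0.0459,-0.0679,-0.0007],"delta_rot": [0,0,0.5]},{"dp": [-0.0459,-0.0679,-0.0007],"delta_rot": [0,0,0.75]},{"dp": [-0.0459,-0.0679,-0.0007],"delta_rot": [0,0,0.75]}]'

```text
time_s: 13.55
tcp_pos: [0.5145, 0.3107, 0.268]
tcp_rot: [-3.141, -0.002, 3.034]
wrist_force: [-0.2, 0.1, 0.4]
width: 0.0433
finger_force: 0.0
```

Request:
drive_tool --steps '[{"dp": [-0.0342,-0.0226,0],"delta_rot": [0,0,0.25]},{"dp": [-0.0684,-0.0451,-0.0006],"delta_rot": [0,0,0.5]},{"dp": [-0.0684,-0.0451,-0.0006],"delta_rot": [0,0,0.75]},{"dp": [-0.0684,-0.0451,-0.0006],"delta_rot": [0,0,0.75]}]'

```text
time_s: 13.95
tcp_pos: [0.5459, 0.2848, 0.2688]
tcp_rot: [-3.141, -0.001, 2.643]
wrist_force: [0.3, -0.4, -0.1]
width: 0.043
finger_force: 0.0
```

Request:
drive_tool --steps '[{"dp": [-0.0402,-0.0078,0],"delta_rot": [0,0,0.25]},{"dp": [-0.0804,-0.0156,-0.0007],"delta_rot": [0,0,0.5]},{"dp": [-0.0804,-0.0156,-0.0007],"delta_rot": [0,0,0.75]},{"dp": [-0.0804,-0.0156,-0.0007],"delta_rot": [0,0,0.75]},{"dp": [-0.0804,-0.0156,-0.0007],"delta_rot": [0,0,0.75]}]'

```text
time_s: 14.45
tcp_pos: [0.5771, 0.2592, 0.2699]
tcp_rot: [-3.141, -0.0, 2.253]
wrist_force: [0.1, -0.3, 0.2]
width: 0.0425
finger_force: 0.0
```

```bash
python3 -c "
from h import *
st();np.set_printoptions(precision=4,suppress=True)
a=snap('scene','s5');b=snap('side','d5')
A=cv2.resize(a['image'][90:290,240:440],(400,400),interpolation=cv2.INTER_CUBIC)
B=cv2.resize(b['image'][180:380,210:410],(400,400),interpolation=cv2.INTER_CUBIC)
cv2.imwrite('pics/c5.png',np.hstack([A,B])[:,:,::-1])
plan([(bw(-.075,-.1595,.182),38.7)])
# dry knob
for nm,c in(('scene',a),('side',b)):
    I=cv2.cvtColor(c['image'],cv2.COLOR_RGB2HSV).astype(int);P=cloud(c)
    m=(I[...,0]>4)&(I[...,0]<16)&(I[...,1]>150)&(P[...,2]>.1)&(P[...,2]<.3)&(c['z_map']>0)
    n,l,s,ce=cv2.connectedComponentsWithStats(m.astype(np.uint8));i=1+s[1:,4].argmax();K=c['camera_matrix']
    sf=P[l==i].mean(0);o=-c['R'].T@c['t'];r=(sf-o)/np.linalg.norm(sf-o);print(nm,s[i,4],ce[i],wb(sf+r*.008))
"
```

```text
t 14.45 tcp [0.5771 0.2592 0.2699] bf [-0.075  -0.1586  0.2699] rot [-3.141 -0.     2.253] cmd [0.5777 0.2585 0.27  ] F [ 0.1 -0.3  0.2] w 0.0425 ff 0.0 q [0.32 0.4  0.66 1.84 0.   1.2 ]
[{"dp": [0.0, 0.0, 0.176], "delta_rot": [0.0, 0.0, 0.0]}]
scene 173 [348.1445 233.896 ] [-0.1022 -0.0026  0.1978]
side 9 [290.4444 242.7778] [-0.1146 -0.0031  0.196 ]
```

View pics/c5.png

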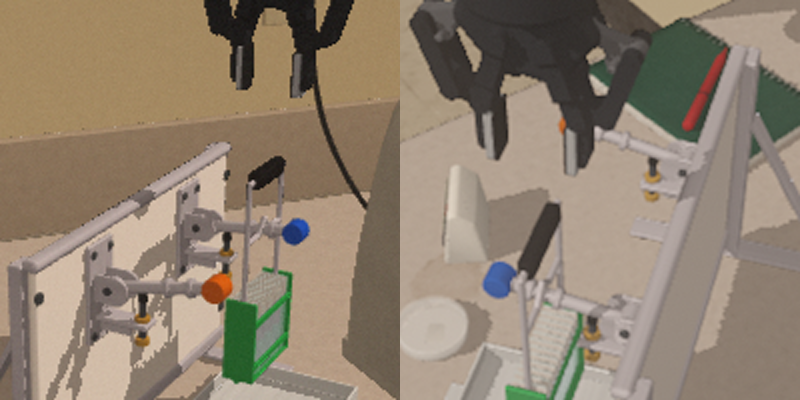

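Request:
drive_tool --steps '[{"dp": [0,0,0.05],"delta_rot": [0,0,0]},{"dp": [0,0,0.1],"delta_rot": [0,0,0]},{"dp": [0,0,0.14],"delta_rot": [0,0,0]},{"dp": [0,0,0.165],"delta_rot": [0,0,0]},{"dp": [0,0,0.176],"delta_rot": [0,0,0]},{"dp": [0,0,0.176],"delta_rot": [0,0,0]},{"dp": [0,0,0.176],"delta_rot": [0,0,0]}]'

```text
time_s: 15.25
tcp_pos: [0.578, 0.2588, 0.1829]
tcp_rot: [3.14, 0.0, 2.247]
wrist_force: [-0.6, -0.3, -0.3]
width: 0.0426
finger_force: 0.0
```

Request:
drive_tool --steps '[{"dp": [0,0,0],"delta_rot": [0,0,0]},{"dp": [0,0,0],"delta_rot": [0,0,0]},{"dp": [0,0,0],"delta_rot": [0,0,0]},{"dp": [0,0,0],"delta_rot": [0,0,0]},{"dp": [0,0,0],"delta_rot": [0,0,0]}]' --jaw 0 --squeeze 40

```text
time_s: 15.75
tcp_pos: [0.5783, 0.2587, 0.1828]
tcp_rot: [3.14, 0.001, 2.246]
wrist_force: [1.2, -0.4, 1.9]
width: 0.011
finger_force: 42.6
```

```bash
python3 -c "
from h import *
st()"
```

```text
t 15.75 tcp [0.5783 0.2587 0.1828] bf [-0.0744 -0.1597  0.1828] rot [3.140e+00 1.000e-03 2.246e+00] cmd [0.5777 0.2585 0.182 ] F [ 1.2 -0.4  1.9] w 0.011 ff 42.6 q [0.31 0.34 0.41 1.64 0.   1.21]
```

Request:
drive_tool --steps '[{"dp": [0,0,-0.008],"delta_rot": [0,0,0]},{"dp": [0,0,-0.018],"delta_rot": [0,0,0]},{"dp": [0,0,-0.032],"delta_rot": [0,0,0]},{"dp": [0,0,-0.046],"delta_rot": [0,0,0]},{"dp": [0,0,-0.056],"delta_rot": [0,0,0]},{"dp": [0,0,-0.056],"delta_rot": [0,0,0]},{"dp": [0,0,-0.056],"delta_rot": [0,0,0]}]'

```text
time_s: 16.45
tcp_pos: [0.5779, 0.2586, 0.2101]
tcp_rot: [3.141, 0.0, 2.246]
wrist_force: [-0.3, 0.2, -2.9]
width: 0.0115
finger_force: 41.9
```

Request:
drive_tool --steps '[{"dp": [0,-0.015,-0.002],"delta_rot": [0,0,0]},{"dp": [0,-0.04,-0.005],"delta_rot": [0,0,0]},{"dp": [0,-0.07,-0.009],"delta_rot": [0,0,0]},{"dp": [0,-0.1,-0.012],"delta_rot": [0,0,0]},{"dp": [0,-0.13,-0.016],"delta_rot": [0,0,0]},{"dp": [0,-0.15,-0.018],"delta_rot": [0,0,0]},{"dp": [0,-0.15,-0.018],"delta_rot": [0,0,0]},{"dp": [0,-0.15,-0.018],"delta_rot": [0,0,0]}]'

```text
time_s: 17.25
tcp_pos: [0.5194, 0.2117, 0.219]
tcp_rot: [3.141, 0.0, 2.246]
wrist_force: [1.0, 0.5, -2.5]
width: 0.0115
finger_force: 41.9
```

```bash
python3 -c "
from h import *
setcmd(bw(-.150,-.1595,.219),Rdown(np.radians(38.7)));st()"
```

```text
t 17.25 tcp [0.5194 0.2117 0.219 ] bf [-0.1498 -0.1596  0.219 ] rot [3.141 0.    2.246] cmd [0.5192 0.2116 0.219 ] F [ 1.   0.5 -2.5] w 0.0115 ff 41.9 q [0.27 0.15 0.26 1.68 0.   1.16]
```

Request:
drive_tool --steps '[{"dp": [0.03,0,0],"delta_rot": [0,0,0]},{"dp": [0.08,0,0],"delta_rot": [0,0,0]},{"dp": [0.14,0,0],"delta_rot": [0,0,0]},{"dp": [0.2,0,0],"delta_rot": [0,0,0]},{"dp": [0.26,0,0],"delta_rot": [0,0,0]},{"dp": [0.3,0,0],"delta_rot": [0,0,0]},{"dp": [0.32,0,0],"delta_rot": [0,0,0]},{"dp": [0.32,0,0],"delta_rot": [0,0,0]}]'

```text
time_s: 18.05
tcp_pos: [0.4181, 0.338, 0.2187]
tcp_rot: [-3.141, -0.0, 2.249]
wrist_force: [-0.3, -0.2, -2.5]
width: 0.0113
finger_force: 41.9
```

```bash
python3 -c "
from h import *
setcmd(bw(-.150,.0005,.219),Rdown(np.radians(38.7)));st()
a=snap('scene','s6');b=snap('side','d6')
A=cv2.resize(a['image'][100:300,250:450],(400,400),interpolation=cv2.INTER_CUBIC)
B=cv2.resize(b['image'][150:350,180:380],(400,400),interpolation=cv2.INTER_CUBIC)
cv2.imwrite('pics/c6.png',np.hstack([A,B])[:,:,::-1])
"
```

```text
t 18.05 tcp [0.4181 0.338  0.2187] bf [-0.1499  0.0023  0.2187] rot [-3.141 -0.     2.249] cmd [0.4192 0.3365 0.219 ] F [-0.3 -0.2 -2.5] w 0.0113 ff 41.9 q [0.55 0.09 0.2  1.68 0.   1.45]
```

View pics/c6.png

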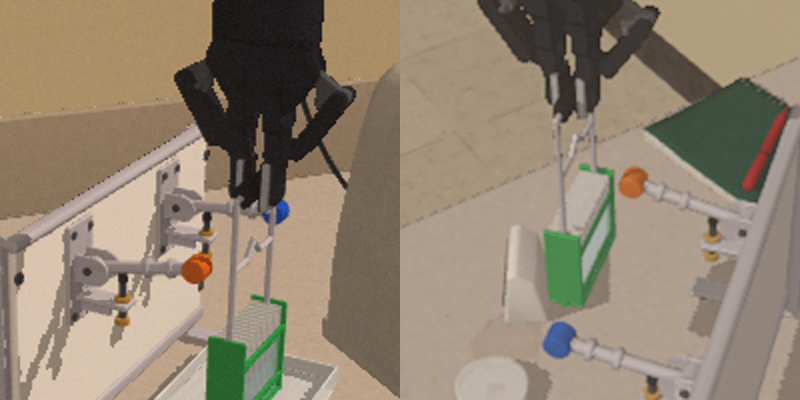

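The rack is upright in front of the orange knob (scene crop ~(197,268)), with the opening and the V wire (~(255,250)) lined up with the arm. I'll insert it now.

Request:
drive_tool --steps '[{"dp": [0,0,0],"delta_rot": [0,0,0]},{"dp": [0,0.02,0.002],"delta_rot": [0,0,0]},{"dp": [0,0.045,0.005],"delta_rot": [0,0,0]},{"dp": [0,0.075,0.008],"delta_rot": [0,0,0]},{"dp": [0,0.105,0.011],"delta_rot": [0,0,0]},{"dp": [0,0.13,0.014],"delta_rot": [0,0,0]},{"dp": [0,0.149,0.016],"delta_rot": [0,0,0]},{"dp": [0,0.149,0.016],"delta_rot": [0,0,0]}]'

```text
time_s: 18.95
tcp_pos: [0.4786, 0.3832, 0.2098]
tcp_rot: [-3.141, -0.0, 2.245]
wrist_force: [0.2, 0.0, -2.5]
width: 0.0113
finger_force: 41.9
```

Request:
drive_tool --steps '[{"dp": [0,0,0.005],"delta_rot": [0,0,0]},{"dp": [0,0,0.014],"delta_rot": [0,0,0]},{"dp": [0,0,0.024],"delta_rot": [0,0,0]},{"dp": [0,0,0.034],"delta_rot": [0,0,0]},{"dp": [0,0,0.042],"delta_rot": [0,0,0]},{"dp": [0,0,0.046],"delta_rot": [0,0,0]},{"dp": [0,0,0.046],"delta_rot": [0,0,0]}]'

```text
time_s: 19.65
tcp_pos: [0.4772, 0.3828, 0.1885]
tcp_rot: [3.141, 0.0, 2.246]
wrist_force: [-0.6, -0.7, 0.2]
width: 0.011
finger_force: 42.2
```

```bash
python3 -c "
from h import *
setcmd(bw(-.0755,.0005,.188),Rdown(np.radians(38.7)));st()"
```

```text
t 19.65 tcp [0.4772 0.3828 0.1885] bf [-0.0757  0.0003  0.1885] rot [3.141 0.    2.246] cmd [0.4773 0.3831 0.188 ] F [-0.6 -0.7  0.2] w 0.011 ff 42.2 q [ 0.57  0.28  0.35  1.64 -0.    1.46]
```

```bash
python3 - <<'E'
from h import *
np.set_printoptions(precision=4,suppress=True)
a=load('s6');b=load('d6')
f={'orange':lambda I:(I[...,0]>4)&(I[...,0]<16)&(I[...,1]>150),'blue':lambda I:(I[...,0]>105)&(I[...,0]<125)&(I[...,1]>90)}
for k in f:
    L=[]
    for c in(a,b):
        I=cv2.cvtColor(c['image'],cv2.COLOR_RGB2HSV).astype(int);P=cloud(c);B=P@V-D
        m=f[k](I)&(P[...,2]>.15)&(P[...,2]<.3)&(c['z_map']>0)&(abs(B+.1)<.06)
        n,l,s,ce=cv2.connectedComponentsWithStats(m.astype(np.uint8));i=1+s[1:,4].argmax();K=c['camera_matrix']
        x,y,w,h,A=s[i];ce=np.array([x+w/2-.5,y+h/2-.5]);sf=P[l==i].mean(0)
        ray=c['R'].T@np.r_[(ce-K[:2,2])/K[[0,1],[0,1]],1];L.append((-c['R'].T@c['t'],ray/np.linalg.norm(ray)));print(k,s[i],wb(sf))
    M=sum(np.eye(3)-np.outer(r,r) for o,r in L);q=sum((np.eye(3)-np.outer(r,r))@o for o,r in L);X=np.linalg.solve(M,q);print(k,wb(X))
s=manip.read_state();print(s['wrist_force'],s['wrist_torque'])
E
```

```text
orange [341 227  15  15 170] [-0.1059  0.0058  0.2019]
orange [290 234  13  15 145] [-0.105  -0.0043  0.2037]
orange [-0.1051  0.0005  0.1993]
blue [388 200   7  12  56] [-0.1114 -0.1553  0.1948]
blue [252 311  16  18 197] [-0.1061 -0.1634  0.1967]
blue [-0.1089 -0.1603  0.1924]
[-0.5996 -0.7461  0.2465] [-0.3201  0.1611  0.0443]
```

Request:
drive_tool --steps '[{"dp": [0,0,-0.003],"delta_rot": [0,0,0]},{"dp": [0,0.003,-0.003],"delta_rot": [0,0,0]},{"dp": [0,0.0055,-0.003],"delta_rot": [0,0,0]},{"dp": [0,0.0055,-0.002],"delta_rot": [0,0,0]},{"dp": [0,0.0055,0],"delta_rot": [0,0,0]},{"dp": [0,0.0055,0.001],"delta_rot": [0,0,0]},{"dp": [0,0.0055,0.001],"delta_rot": [0,0,0]}]'

```text
time_s: 20.35
tcp_pos: [0.4797, 0.3849, 0.1879]
tcp_rot: [3.141, 0.0, 2.246]
wrist_force: [-0.3, -0.8, 0.2]
width: 0.0112
finger_force: 42.3
```

```bash
python3 - <<'E'
from h import *
np.set_printoptions(precision=4,suppress=True)
setcmd(bw(-.0727,.0005,.1875),Rdown(np.radians(38.7)));st()
snap('scene','s7');snap('side','d7')
for n in('s0','s6','s7','d0','d6','d7'):
    c=load(n);I=cv2.cvtColor(c['image'],cv2.COLOR_RGB2HSV).astype(int);P=cloud(c);B=P@V-D
    m=(I[...,0]>50)&(I[...,0]<80)&(I[...,1]>110)&(P[...,2]>.02)&(P[...,2]<.3)&(c['z_map']>0)&(B<0)&(B>-.2)
    q=P[m];bq=np.c_[q@V-D,q@Y,q[:,2]];print(n,len(q),np.percentile(bq,1,axis=0),np.percentile(bq,99,axis=0))
E
```

```text
t 20.35 tcp [0.4797 0.3849 0.1879] bf [-0.0725  0.0004  0.1879] rot [3.141 0.    2.246] cmd [0.4795 0.3848 0.1875] F [-0.3 -0.8  0.2] w 0.0112 ff 42.3 q [ 0.57  0.29  0.36  1.64 -0.    1.46]
s0 844 [-0.0899 -0.2013  0.0576] [-0.0608 -0.1131  0.1338]
s6 1221 [-0.1649 -0.0393  0.0928] [-0.1362  0.0485  0.1691]
s7 1086 [-0.0877 -0.0408  0.0619] [-0.0583  0.0467  0.138 ]
d0 631 [-0.09   -0.2044  0.0574] [-0.0624 -0.1203  0.1339]
d6 634 [-0.1649 -0.0447  0.0942] [-0.1375  0.0421  0.1692]
d7 626 [-0.0871 -0.0451  0.0625] [-0.0601  0.0412  0.1386]
```

```bash
python3 - <<'E'
from h import *
a=load('s6')['image'];b=load('d6')['image'];e=load('s3')['image']
f=lambda i,u,v:cv2.resize(i[v-25:v+25,u-33:u+33],(400,300),interpolation=cv2.INTER_CUBIC)
M=np.vstack([np.hstack([f(a,315,237),f(b,335,258)]),np.hstack([f(a,352,204),f(load('d0')['image'],310,340)])])
cv2.imwrite('pics/z.png',M[:,:,::-1])
E
```

```text
(no output)
```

View pics/z.png

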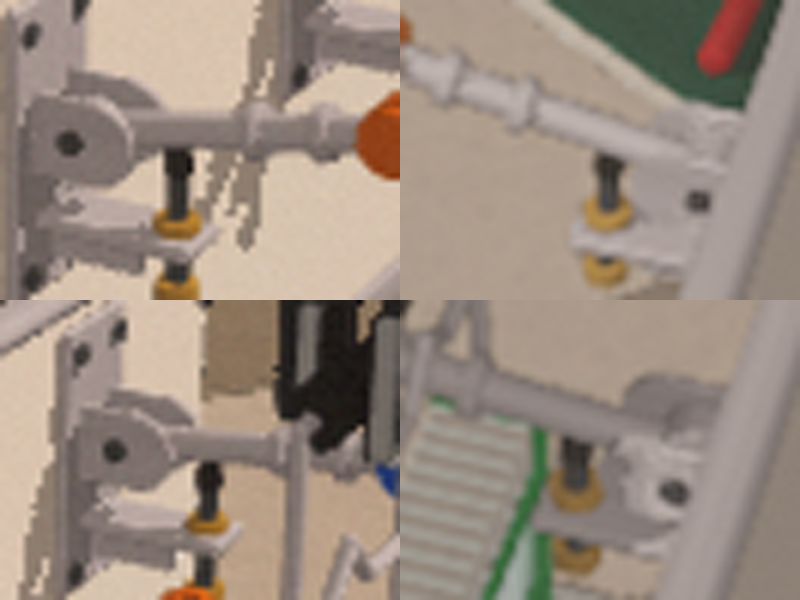

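Both views show the orange arm resting on its screw tip, and the rack is carried in the saddle. I'll release it and go to the blue knob.

Request:
drive_tool --steps '[{"dp": [0,0,0],"delta_rot": [0,0,0]},{"dp": [0,0,0],"delta_rot": [0,0,0]},{"dp": [0,0,0],"delta_rot": [0,0,0]},{"dp": [0,0,0],"delta_rot": [0,0,0]}]' --jaw 0.45

```text
time_s: 20.85
tcp_pos: [0.4794, 0.3848, 0.1875]
tcp_rot: [3.141, -0.0, 2.246]
wrist_force: [-0.1, -0.8, 0.6]
width: 0.0384
finger_force: 0.0
```

Request:
drive_tool --steps '[{"dp": [0,0,-0.02],"delta_rot": [0,0,0]},{"dp": [0,0,-0.06],"delta_rot": [0,0,0]},{"dp": [0,0,-0.11],"delta_rot": [0,0,0]},{"dp": [0,0,-0.16],"delta_rot": [0,0,0]},{"dp": [0,0,-0.19],"delta_rot": [0,0,0]},{"dp": [0,0,-0.19],"delta_rot": [0,0,0]}]'

```text
time_s: 21.45
tcp_pos: [0.4806, 0.3856, 0.2865]
tcp_rot: [3.135, 0.001, 2.246]
wrist_force: [0.2, -1.3, 0.2]
width: 0.0382
finger_force: 0.0
```

```bash
python3 - <<'E'
from h import *
np.set_printoptions(precision=4,suppress=True)
p=bw(-.0727,.0005,.2825);setcmd(p,Rdown(np.radians(38.7)));st()
snap('scene','s8');snap('side','d8')
for n in('s7','s8','d7','d8'):
    c=load(n);I=cv2.cvtColor(c['image'],cv2.COLOR_RGB2HSV).astype(int);P=cloud(c);B=P@V-D
    m=(I[...,0]>50)&(I[...,0]<80)&(I[...,1]>110)&(P[...,2]>.02)&(P[...,2]<.3)&(c['z_map']>0)&(B<0)&(B>-.2)
    q=P[m];bq=np.c_[q@V-D,q@Y,q[:,2]];print(n,len(q),np.percentile(bq,1,axis=0),np.percentile(bq,99,axis=0))
g=bw(-.1075,-.1595,.2825)
for i in range(1,5):plan([(p+(g-p)*i/4,38.7+22.5*i)])
E
```

```text
t 21.45 tcp [0.4806 0.3856 0.2865] bf [-0.0714  0.0004  0.2865] rot [3.135 0.001 2.246] cmd [0.4795 0.3848 0.2825] F [ 0.2 -1.3  0.2] w 0.0382 ff 0.0 q [0.57 0.35 0.64 1.85 0.   1.46]
s7 1086 [-0.0877 -0.0408  0.0619] [-0.0583  0.0467  0.138 ]
s8 1093 [-0.0878 -0.0403  0.062 ] [-0.0586  0.0468  0.1383]
d7 626 [-0.0871 -0.0451  0.0625] [-0.0601  0.0412  0.1386]
d8 617 [-0.0868 -0.0449  0.0631] [-0.0604  0.0416  0.1383]
[{"dp": [-0.08, -0.0174, 0.0], "delta_rot": [0.0, 0.0, -0.75]}]
[{"dp": [-0.0673, -0.0467, 0.0], "delta_rot": [0.0, 0.0, -0.75]}]
[{"dp": [-0.0442, -0.0688, 0.0], "delta_rot": [0.0, 0.0, -0.75]}]
[{"dp": [-0.0146, -0.0806, 0.0], "delta_rot": [0.0, 0.0, -0.75]}]
```

The rack did not move when released.

Request:
drive_tool --steps '[{"dp": [-0.04,-0.0087,0],"delta_rot": [0,0,-0.25]},{"dp": [-0.08,-0.0174,0],"delta_rot": [0,0,-0.5]},{"dp": [-0.08,-0.0174,0],"delta_rot": [0,0,-0.75]},{"dp": [-0.08,-0.0174,0],"delta_rot": [0,0,-0.75]}]'

```text
time_s: 21.95
tcp_pos: [0.4973, 0.3473, 0.2807]
tcp_rot: [-3.139, -0.002, 2.638]
wrist_force: [0.2, 0.7, -1.1]
width: 0.0381
finger_force: 0.0
```

Request:
drive_tool --steps '[{"dp": [-0.0337,-0.0234,0],"delta_rot": [0,0,-0.25]},{"dp": [-0.0673,-0.0467,0],"delta_rot": [0,0,-0.5]},{"dp": [-0.0673,-0.0467,0],"delta_rot": [0,0,-0.75]},{"dp": [-0.0673,-0.0467,0],"delta_rot": [0,0,-0.75]}]'

```text
time_s: 22.35
tcp_pos: [0.5156, 0.3112, 0.2813]
tcp_rot: [-3.141, -0.002, 3.029]
wrist_force: [-0.1, -1.2, 0.5]
width: 0.0385
finger_force: 0.0
```

Request:
drive_tool --steps '[{"dp": [-0.0221,-0.0344,0],"delta_rot": [0,0,-0.25]},{"dp": [-0.0442,-0.0688,0],"delta_rot": [0,0,-0.5]},{"dp": [-0.0442,-0.0688,0],"delta_rot": [0,0,-0.75]},{"dp": [-0.0442,-0.0688,0],"delta_rot": [0,0,-0.75]}]'

```text
time_s: 22.75
tcp_pos: [0.5338, 0.2749, 0.2817]
tcp_rot: [3.141, -0.001, -2.863]
wrist_force: [0.3, -0.4, 0.1]
width: 0.0383
finger_force: 0.0
```

Request:
drive_tool --steps '[{"dp": [-0.0073,-0.0403,0],"delta_rot": [0,0,-0.25]},{"dp": [-0.0146,-0.0806,0],"delta_rot": [0,0,-0.5]},{"dp": [-0.0146,-0.0806,0],"delta_rot": [0,0,-0.75]},{"dp": [-0.0146,-0.0806,0],"delta_rot": [0,0,-0.75]},{"dp": [-0.0146,-0.0806,0],"delta_rot": [0,0,-0.75]}]'

```text
time_s: 23.25
tcp_pos: [0.5519, 0.2389, 0.2822]
tcp_rot: [3.141, -0.0, -2.471]
wrist_force: [-1.5, 0.4, 0.6]
width: 0.0381
finger_force: 0.0
```

```bash
python3 - <<'E'
from h import *
st()
print(wb(getcmd()[0]))
E
```

```text
t 23.25 tcp [0.5519 0.2389 0.2822] bf [-0.1074 -0.1586  0.2822] rot [ 3.141 -0.    -2.471] cmd [0.5524 0.2382 0.2825] F [-1.5  0.4  0.6] w 0.0381 ff 0.0 q [ 0.3   0.31  0.58  1.84  0.   -0.37]
[-0.10746624 -0.15950138  0.2825    ]
```

Request:
drive_tool --steps '[{"dp": [0,0,0.07],"delta_rot": [0,0,0]},{"dp": [0,0,0.14],"delta_rot": [0,0,0]},{"dp": [0,0,0.2],"delta_rot": [0,0,0]},{"dp": [0,0,0.25],"delta_rot": [0,0,0]},{"dp": [0,0,0.285],"delta_rot": [0,0,0]},{"dp": [0,0,0.299],"delta_rot": [0,0,0]},{"dp": [0,0,0.299],"delta_rot": [0,0,0]},{"dp": [0,0,0.299],"delta_rot": [0,0,0]}]'

```text
time_s: 24.05
tcp_pos: [0.5528, 0.2387, 0.1341]
tcp_rot: [-3.141, 0.002, -2.467]
wrist_force: [1.0, -0.1, 0.2]
width: 0.0384
finger_force: 0.0
```

Request:
drive_tool --steps '[{"dp": [0,0,0],"delta_rot": [0,0,0]},{"dp": [0,0,0],"delta_rot": [0,0,0]},{"dp": [0,0,0],"delta_rot": [0,0,0]},{"dp": [0,0,0],"delta_rot": [0,0,0]}]' --jaw 0 --squeeze 40

```text
time_s: 24.45
tcp_pos: [0.553, 0.239, 0.1346]
tcp_rot: [3.142, 0.003, -2.466]
wrist_force: [-2.1, 1.7, 4.4]
width: 0.0172
finger_force: 43.5
```

```bash
python3 - <<'E'
from h import *
R=Rdown(np.radians(128.7));x0,z0=-.1075,.133
setcmd(bw(x0,-.1595,z0),R);st()
w=lambda t:(arc(t,-.1595,x0,z0,1.45),128.7)
plan([w(t) for t in (1.4,1.32,1.22,1.12,1.02,.92,.82,.72)])
plan([w(t) for t in (.62,.52,.42,.32,.22,.16,.12,.12)])
E
```

```text
t 24.45 tcp [0.553  0.239  0.1346] bf [-0.1065 -0.1593  0.1346] rot [ 3.142e+00  3.000e-03 -2.466e+00] cmd [0.5524 0.2382 0.133 ] F [-2.1  1.7  4.4] w 0.0172 ff 43.5 q [ 0.3   0.24  0.2   1.53  0.   -0.38]
[{"dp": [-0.0013, 0.0, -0.0091], "delta_rot": [0.0, 0.0, 0.0]}, {"dp": [-0.0044, 0.0, -0.0235], "delta_rot": [0.0, 0.0, 0.0]}, {"dp": [-0.0099, 0.0, -0.0411], "delta_rot": [0.0, 0.0, 0.0]}, {"dp": [-0.017, 0.0, -0.058], "delta_rot": [0.0, 0.0, 0.0]}, {"dp": [-0.0259, 0.0, -0.0741], "delta_rot": [0.0, 0.0, 0.0]}, {"dp": [-0.0363, 0.0, -0.0893], "delta_rot": [0.0, 0.0, 0.0]}, {"dp": [-0.0481, 0.0, -0.1034], "delta_rot": [0.0, 0.0, 0.0]}, {"dp": [-0.0613, 0.0, -0.1162], "delta_rot": [0.0, 0.0, 0.0]}]
[{"dp": [-0.0144, 0.0, -0.0114], "delta_rot": [0.0, 0.0, 0.0]}, {"dp": [-0.0299, 0.0, -0.0213], "delta_rot": [0.0, 0.0, 0.0]}, {"dp": [-0.0463, 0.0, -0.0296], "delta_rot": [0.0, 0.0, 0.0]}, {"dp": [-0.0635, 0.0, -0.0363], "delta_rot": [0.0, 0.0, 0.0]}, {"dp": [-0.0812, 0.0, -0.0412], "delta_rot": [0.0, 0.0, 0.0]}, {"dp": [-0.092, 0.0, -0.0433], "delta_rot": [0.0, 0.0, 0.0]}, {"dp": [-0.0993, 0.0, -0.0443], "delta_rot": [0.0, 0.0, 0.0]}, {"dp": [-0.0993, 0.0, -0.0443], "delta_rot": [0.0, 0.0, 0.0]}]
```

Request:
drive_tool --steps '[{"dp": [-0.0013,0,-0.0091],"delta_rot": [0,0,0]},{"dp": [-0.0044,0,-0.0235],"delta_rot": [0,0,0]},{"dp": [-0.0099,0,-0.0411],"delta_rot": [0,0,0]},{"dp": [-0.017,0,-0.058],"delta_rot": [0,0,0]},{"dp": [-0.0259,0,-0.0741],"delta_rot": [0,0,0]},{"dp": [-0.0363,0,-0.0893],"delta_rot": [0,0,0]},{"dp": [-0.0481,0,-0.1034],"delta_rot": [0,0,0]},{"dp": [-0.0613,0,-0.1162],"delta_rot": [0,0,0]}]'

```text
time_s: 25.25
tcp_pos: [0.5735, 0.2556, 0.1903]
tcp_rot: [3.141, -0.008, -2.466]
wrist_force: [-4.4, -2.0, -8.3]
width: 0.0173
finger_force: 39.2
```

Request:
drive_tool --steps '[{"dp": [-0.0144,0,-0.0114],"delta_rot": [0,0,0]},{"dp": [-0.0299,0,-0.0213],"delta_rot": [0,0,0]},{"dp": [-0.0463,0,-0.0296],"delta_rot": [0,0,0]},{"dp": [-0.0635,0,-0.0363],"delta_rot": [0,0,0]},{"dp": [-0.0812,0,-0.0412],"delta_rot": [0,0,0]},{"dp": [-0.092,0,-0.0433],"delta_rot": [0,0,0]},{"dp": [-0.0993,0,-0.0443],"delta_rot": [0,0,0]},{"dp": [-0.0993,0,-0.0443],"delta_rot": [0,0,0]}]'

```text
time_s: 26.05
tcp_pos: [0.6127, 0.2868, 0.2152]
tcp_rot: [-3.141, -0.005, -2.466]
wrist_force: [-6.2, -1.7, 0.1]
width: 0.0167
finger_force: 39.1
```

```bash
cat > k.py <<'E'
from h import *
np.set_printoptions(precision=4,suppress=True)
st();print('Fx_in',manip.read_state()['wrist_force']@V)
f={'orange':lambda I:(I[...,0]>4)&(I[...,0]<16)&(I[...,1]>150),'blue':lambda I:(I[...,0]>105)&(I[...,0]<125)&(I[...,1]>90)}
for n in('scene','side'):
    c=snap(n,n+'_k')
    for k in f:
        I=cv2.cvtColor(c['image'],cv2.COLOR_RGB2HSV).astype(int);P=cloud(c);B=P@V-D;C=P@Y
        m=f[k](I)&(P[...,2]>.15)&(P[...,2]<.3)&(c['z_map']>0)&(abs(B+.06)<.1)&(abs(C+(.16 if k=='blue' else 0))<.05)
        if m.sum(): sf=P[m].mean(0);o=-c['R'].T@c['t'];r=(sf-o)/np.linalg.norm(sf-o);print(n,k,m.sum(),wb(sf+.008*r))
E
python3 k.py
```

```text
t 26.05 tcp [0.6127 0.2868 0.2152] bf [-0.03   -0.1593  0.2152] rot [-3.141 -0.005 -2.466] cmd [0.615  0.2884 0.2132] F [-6.2 -1.7  0.1] w 0.0167 ff 39.1 q [ 0.34  0.5   0.69  1.77 -0.   -0.34]
Fx_in -5.9160779213840415
scene orange 172 [-0.103  -0.0009  0.1986]
scene blue 95 [-0.0417 -0.1622  0.2691]
side orange 24 [-0.1134 -0.0023  0.1969]
side blue 10 [-0.049  -0.1636  0.26  ]
```

Request:
drive_tool --steps '[{"dp": [-0.007,0,-0.001],"delta_rot": [0,0,0]},{"dp": [-0.014,0,-0.002],"delta_rot": [0,0,0]},{"dp": [-0.021,0,-0.003],"delta_rot": [0,0,0]},{"dp": [-0.028,0,-0.004],"delta_rot": [0,0,0]},{"dp": [-0.035,0,-0.004],"delta_rot": [0,0,0]},{"dp": [-0.035,0,-0.004],"delta_rot": [0,0,0]}]'

```text
time_s: 26.75
tcp_pos: [0.6265, 0.2978, 0.217]
tcp_rot: [-3.141, -0.005, -2.467]
wrist_force: [-5.4, -2.1, -1.5]
width: 0.0167
finger_force: 39.0
```

```bash
python3 k.py
```

```text
t 26.75 tcp [0.6265 0.2978 0.217 ] bf [-0.0124 -0.1593  0.217 ] rot [-3.141 -0.005 -2.467] cmd [0.615  0.2884 0.2132] F [-5.4 -2.1 -1.5] w 0.0167 ff 39.0 q [ 0.35  0.56  0.78  1.8  -0.   -0.33]
Fx_in -5.553400215745541
scene orange 174 [-0.1029 -0.0009  0.1985]
scene blue 112 [-0.0254 -0.1617  0.2721]
side orange 147 [-0.107   0.0012  0.1984]
side blue 14 [-0.0323 -0.1636  0.2621]
```

Request:
drive_tool --steps '[{"dp": [-0.006,0,0],"delta_rot": [0,0,0]},{"dp": [-0.01,0,0],"delta_rot": [0,0,0]},{"dp": [-0.014,0,0],"delta_rot": [0,0,0]},{"dp": [-0.014,0,0],"delta_rot": [0,0,0]}]'

```text
time_s: 27.25
tcp_pos: [0.6317, 0.302, 0.217]
tcp_rot: [-3.141, -0.005, -2.466]
wrist_force: [-6.0, -1.7, -0.8]
width: 0.0166
finger_force: 39.0
```

Request:
drive_tool --steps '[{"dp": [-0.003,0,0],"delta_rot": [0,0,0]},{"dp": [-0.006,0,0],"delta_rot": [0,0,0]},{"dp": [-0.006,0,0],"delta_rot": [0,0,0]}]'

```text
time_s: 27.55
tcp_pos: [0.6339, 0.3038, 0.2169]
tcp_rot: [-3.142, -0.005, -2.466]
wrist_force: [-6.2, -2.4, -1.2]
width: 0.0165
finger_force: 39.0
```

```bash
python3 k.py
```

```text
t 27.55 tcp [0.6339 0.3038 0.2169] bf [-0.0028 -0.1593  0.2169] rot [-3.142 -0.005 -2.466] cmd [0.615  0.2884 0.2132] F [-6.2 -2.4 -1.2] w 0.0165 ff 39.0 q [ 0.35  0.59  0.83  1.81 -0.   -0.32]
Fx_in -6.300385816594969
scene orange 173 [-0.1029 -0.0009  0.1986]
scene blue 117 [-0.0166 -0.1613  0.2727]
side orange 147 [-0.1069  0.0013  0.1984]
side blue 20 [-0.0228 -0.1635  0.2624]
```

Request:
drive_tool --steps '[{"dp": [-0.003,0,0],"delta_rot": [0,0,0]},{"dp": [-0.006,0,0],"delta_rot": [0,0,0]},{"dp": [-0.006,0,0],"delta_rot": [0,0,0]}]'

```text
time_s: 27.95
tcp_pos: [0.6362, 0.3057, 0.2167]
tcp_rot: [-3.142, -0.006, -2.466]
wrist_force: [-5.6, -2.8, -1.9]
width: 0.0167
finger_force: 39.0
```

Request:
drive_tool --steps '[{"dp": [-0.003,0,0],"delta_rot": [0,0,0]},{"dp": [-0.004,0,0],"delta_rot": [0,0,0]},{"dp": [-0.004,0,0],"delta_rot": [0,0,0]}]'

```text
time_s: 28.25
tcp_pos: [0.6364, 0.3058, 0.2166]
tcp_rot: [3.142, -0.009, -2.467]
wrist_force: [-9.4, -5.3, -1.1]
width: 0.0165
finger_force: 39.2
```

```bash
python3 k.py
```

```text
t 28.25 tcp [0.6364 0.3058 0.2166] bf [ 0.0004 -0.1593  0.2166] rot [ 3.142 -0.009 -2.467] cmd [0.615  0.2884 0.2132] F [-9.4 -5.3 -1.1] w 0.0165 ff 39.2 q [ 0.35  0.61  0.86  1.82 -0.   -0.32]
Fx_in -10.661273726357297
scene orange 172 [-0.1029 -0.001   0.1985]
scene blue 117 [-0.0136 -0.161   0.2729]
side orange 145 [-0.107   0.0014  0.1984]
side blue 20 [-0.0207 -0.1635  0.2629]
```

The blue hook is on its hard stop: the motion stalled and the force rose to 10.7 N. I'll relax the push, open the jaws and lift away.

Request:
drive_tool --steps '[{"dp": [0.005,0,0],"delta_rot": [0,0,0]},{"dp": [0.006,0,0],"delta_rot": [0,0,0]}]'

```text
time_s: 28.55
tcp_pos: [0.6367, 0.306, 0.2167]
tcp_rot: [3.142, -0.002, -2.466]
wrist_force: [-4.1, -1.7, -1.2]
width: 0.0168
finger_force: 39.5
```

Request:
drive_tool --steps '[{"dp": [0,0,0],"delta_rot": [0,0,0]},{"dp": [0,0,0],"delta_rot": [0,0,0]},{"dp": [0,0,0],"delta_rot": [0,0,0]},{"dp": [0,0,0],"delta_rot": [0,0,0]}]' --jaw 0.5

```text
time_s: 28.95
tcp_pos: [0.6387, 0.3069, 0.2158]
tcp_rot: [-3.141, 0.002, -2.466]
wrist_force: [-0.0, 0.2, -0.9]
width: 0.0426
finger_force: 0.0
```

Request:
drive_tool --steps '[{"dp": [0,0,-0.03],"delta_rot": [0,0,0]},{"dp": [0,0,-0.08],"delta_rot": [0,0,0]},{"dp": [0,0,-0.14],"delta_rot": [0,0,0]},{"dp": [0,0,-0.18],"delta_rot": [0,0,0]},{"dp": [0,0,-0.18],"delta_rot": [0,0,0]},{"dp": [0,0,-0.18],"delta_rot": [0,0,0]}]'

```text
time_s: 29.55
tcp_pos: [0.6373, 0.3063, 0.3018]
tcp_rot: [3.141, -0.001, -2.466]
wrist_force: [0.3, 0.1, 0.2]
width: 0.0429
finger_force: 0.0
```

```bash
python3 k.py; python3 - <<'E'
from h import *
np.set_printoptions(precision=4,suppress=True)
for n,m0 in(('scene_k','s8'),('side_k','d8')):
    c=load(n);I=cv2.cvtColor(c['image'],cv2.COLOR_RGB2HSV).astype(int);P=cloud(c);B=P@V-D
    m=(I[...,0]>50)&(I[...,0]<80)&(I[...,1]>110)&(P[...,2]>.02)&(P[...,2]<.3)&(c['z_map']>0)&(B<0)&(B>-.2)
    q=P[m];bq=np.c_[q@V-D,q@Y,q[:,2]];print(n,len(q),np.percentile(bq,1,axis=0),np.percentile(bq,99,axis=0))
a=load('s0');b=load('scene_k')
for nm,uv in dict(timer=(403,360),petri=(420,330),bottle=(183,330)).items():print(nm,px(a,*uv),px(b,*uv),abs(a['image'][uv[1]-12:uv[1]+12,uv[0]-12:uv[0]+12].astype(int)-b['image'][uv[1]-12:uv[1]+12,uv[0]-12:uv[0]+12]).mean())
E
```

```text
t 29.55 tcp [0.6373 0.3063 0.3018] bf [ 0.0014 -0.1595  0.3018] rot [ 3.141 -0.001 -2.466] cmd [0.615  0.2884 0.2132] F [0.3 0.1 0.2] w 0.0429 ff 0.0 q [ 0.35  0.85  1.42  2.14 -0.   -0.32]
Fx_in 0.3092911744369624
scene orange 172 [-0.1029 -0.0009  0.1984]
scene blue 127 [-0.0127 -0.1607  0.2727]
side orange 146 [-0.107   0.0013  0.1983]
side blue 249 [-0.0165 -0.1585  0.2715]
scene_k 1092 [-0.0879 -0.0404  0.0617] [-0.0584  0.0469  0.1383]
side_k 563 [-0.087  -0.045   0.0633] [-0.0604  0.0409  0.1386]
timer [0.3158 0.3388 0.0524] [0.3153 0.3391 0.0528] 1.8738425925925926
petri [0.4197 0.2406 0.0167] [0.4212 0.2395 0.0155] 1.828125
bottle [0.4946 0.6196 0.0642] [0.4948 0.6196 0.0641] 4.131944444444445
```

Request:
drive_tool --steps '[{"dp": [0.02,0,0.02],"delta_rot": [0,0,0]},{"dp": [0.06,0,0.03],"delta_rot": [0,0,0]},{"dp": [0.1,0,0.03],"delta_rot": [0,0,0]},{"dp": [0.1,0,0.03],"delta_rot": [0,0,0]},{"dp": [0.1,0,0.03],"delta_rot": [0,0,0]}]'

```text
time_s: 30.15
tcp_pos: [0.5987, 0.2753, 0.2926]
tcp_rot: [-3.139, 0.008, -2.466]
wrist_force: [-0.8, 0.9, 0.0]
width: 0.0422
finger_force: 0.0
```

```bash
python3 -c "
from h import *
st(); print(manip.close_job())"
```

```text
t 30.15 tcp [0.5987 0.2753 0.2926] bf [-0.0481 -0.1595  0.2926] rot [-3.139  0.008 -2.466] cmd [0.615  0.2884 0.2132] F [-0.8  0.9  0. ] w 0.0422 ff 0.0 q [ 0.33  0.5   0.86  1.92  0.   -0.35]
the job is handed in; nothing more can be done
None
```

I handed the job in at 30 s; no verdict came back. The orange hook was pressed onto its stop at roughly 10–14 N, the rack hangs in its saddle, the blue hook is folded flat against its hard stop, and the timer, petri dish and wash bottle had not moved.

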